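# Lever a stuck spot tile out of a titration stand

## Robot

A 6-joint arm with a two-finger parallel gripper is mounted at the origin on the work surface. World frame = base frame: x ahead of the robot, y to its left, z up, the work surface at z = 0. Lengths are in m, angles in rad, forces in N, time in s.
With the tool pointing down it reaches from about 0.3 to 0.875 m from the base axis. Payload 6.4 kg.
Tool frame: the origin (TCP) lies at the very end of the fingers, on their centre line; the grasp point (between the pads) lies 19 mm behind it (ctrl.grip_point_offset is the z of the grasp point in the tool frame, in m); z points along the fingers, y is the direction in which the jaws open and shut (so a half turn about z gives the same grasp; the last joint's range is limited). The gripper opens to 85 mm and grips with 20 to 120 N. Pads are 22 mm wide; open, the fingers measure 114 mm over their backs; the gripper's body (76 mm by 85 mm) begins 54 mm behind the grasp point. The pads swing forward as they close: fully open they stand 13 mm farther back than shut.
Start: joints at [-1.389, 0.181, 1.607, -0, 1.354, -0.206], TCP at [0.217, -0.532, 0.231] pointing down, gripper open.
Joint ranges: [-2.99, 2.99], [-0.89, 2.07], [0.3, 2.58], [-1.14, 4.28], [0, 2.63], [-3.12, 3.12]. Speed limits (rad/s): [2.57, 2.57, 3.01, 3.14, 3.14, 3.14].

## Interface

Orientations are given as a unit quaternion [w, x, y, z].
In Python, from bench import status, cams, ctrl gives the robot as it stands.
- The arm moves only by the shell command python3 -m handwheel 'ROWS'. ROWS is JSON, a list of rows, each an object with "grip": the finger opening in cm, from 0 to 8.54; "linear": the shift along the tool's x, y, z in cm, a list of three; "rotation": the turn, a rotation vector about the tool's x, y, z in degrees, a list of three. A call has 1 to 12 rows; each row is the pose to reach, as a shift and turn from the pose commanded when the call began, along the tool's axes at that moment; what a row does not reach only later rows make up. A row lasts 1/12 s, in which the tool goes at most 41.7 mm and 7.16 degrees, less where a joint would pass 70% of its speed; a pose out of reach is approached as far as the arm can. A call with a gripper value outside its range is refused whole. The fingers move at their own pace and stop on an object; the grip force is fixed at half the most. Time passes only in rows, so rows that repeat a pose let the fingers close. It gives the time, the measured TCP pose, the force and the opening at its end, in the units of the state.
- status.get_obs(): the state, without advancing time (a new reading comes with each control period).
- cams.camera(name): name is "scene" or "side" or "wrist"; returns the picture (420x560x3 uint8, red, green, blue); there is no depth.
- cams.camera_info(name): a dict with "fovy" (degrees; the focal length in pixels is half the picture's height over the tangent of half this angle, whatever the lens; pixels are square), "cx", "cy" (the principal point, pixels), "k1" (the pictures are not rectified: a ray, as slopes to the right and down, at radius r is drawn at 1 + k1 r^2 times it, then the intrinsics apply), "world_from_camera" (4x4, takes a point from camera to world coordinates); the wrist camera has in their place "mount" (4x4, takes a point from camera to tool coordinates, whose origin is the TCP and whose axes are the flange's). Camera axes: x right, y down, z forward; pixel columns grow to the right and rows downward; lengths in m; the calibration is good to about 2 mm. A picture is of the moment at which its call begins: read the wrist's pose just before it. camera_info takes no time and is no camera call.
- ctrl.hand_in(): hands the job in, once; it reports no verdict.
The state is a dict: "time_s": time; "q": joint angles; "dq": joint speeds; "joint_efforts": joint torques, N m; "eef_pos": TCP position; "eef_rot": TCP orientation; "wrist_force": force on the tool from outside, world axes, zero at the start; "torque": the same for the moment, N m; "opening": opening from 0.0 (shut) to 1.0 (fully open).
Only numpy, scipy, OpenCV 4.12 (cv2) and the standard library are available. Lean on these libraries where they do the work, as an engineer would, in place of code of your own. Each camera call takes 0.05 s, during which the arm holds its last target.

## Task

The white spot tile is stuck tight in the bed of the blue titration stand. Take the flat bar from its rest, set its blade over the stand's steel cross rod and under the end of the tile, and lever that end up until the tile is free of its spring clips; then lay the bar back on its rest, lift the tile out and set it down gently (do not drop it), flat and wells up, inside the white wash tray. Leave the bottle, beaker and flask where they are.

Things in the scene. Friction and masses are not known exactly. Their poses are not given: they have to be found in the camera images.
- stand: Titration stand, fixed, blue. Origin: underside, below the centre of the tile's bed; z up; x runs along the tile, the prying end is at -x. Base plate x -106 to 79, y -50 to 100 mm, 20 mm thick. Side rims at |y| 32 to 42, x -100 to 73, and a back stop x 63 to 73, all with tops 48 mm high. The upright is off; its empty socket, 32 mm wide and 45 mm high, stands at x 40, y 80.
- bed (a point): Centre of the stand's tile bed, 40 mm above the bench (stand x 0, y 0). The seated tile covers x -60 to 60, y -30 to 30 mm, 3 mm free to the back stop and 2 mm to each side rim; it stands only 2 mm proud of the rims and cannot be gripped.
- pit (a point): Floor centre of the pit before the tile's prying end, open from above: stand x -88 to -45 mm (so it runs 15 mm under the tile's end), 64 mm wide, floor 20 mm above the bench. This point is at stand x -66, y 0. The pit's outer wall, x -100 to -88, 48 mm high, carries the cross rod.
- clip (a point): Spring clips: two steel pads 10 mm long, z 41 to 49 mm, in the side rims at stand x -20, |y| 30 (this point: between them, z 45). Each presses the tile's long side with about 14 N, so lifting the tile's end takes 10 to 25 N there. Once the end is raised 14 mm or more, they snap 4 mm in under the tile and hold it up, tilted about 6 degrees, that end about 13 mm above its seat.
- crossrod: Fulcrum: fixed steel rod, 12 mm diameter, 88 mm long along the stand's y. Origin: its middle, on its axis, at stand x -94, y 0, z 48 mm: 34 mm outside the tile's end, 8 mm above the tile's underside. A 5 mm blade passing over it and under the tile's end slopes at least 32 degrees, handle up; at 40 degrees it has 2 mm free on each side. Pressed to level it lifts the end 19 mm.
- tile: White porcelain spot tile, 120 x 60 x 10 mm (x, y, z), about 0.17 kg, ten shallow wells on top. Origin: centre of its underside; z up, x along its length, same way as the stand's x while seated. When propped up by the clips its sides can be gripped (60 mm wide) near the raised end, above the rims.
- tile_edge (a point): Middle of the tile's lower edge at the end to be levered (tile x -60, y 0, z 0 mm); 40 mm above the bench when seated.
- bar: Flat lever bar, 190 mm long, about 0.16 kg. Origin: middle of its length, on its centre line; x points to the tip, z is normal to its flat side. Steel blade x 0 to 95 mm, 20 wide, 5 thick; black handle x -95 to 0, 22 wide (y), 18 thick (z), both centred on the axis. It starts on its rest, its axis 38 mm above the bench. Good grip: x -45.
- bar_tip (a point): Tip of the bar's blade, on its centre line (bar x 95 mm).
- rest: Plain wooden tool rest, fixed, two blocks on a 200 x 60 x 4 mm foot. Origin: centre of its underside. The bar lies along its x, tip to +x: blade on the block at x 50 to 70 (top 35.5 mm), handle end on the block at x -95 to -75 (top 29 mm), both blocks 60 mm wide (y). Between the blocks it is open down to the 4 mm foot.
- tray: White open wash tray, fixed, 190 x 190 mm outside, 22 mm high, walls and floor 4 mm. Origin: centre of its underside.
- amber: Bystander: amber bottle with yellow cap, 72 mm diameter, 150 mm high. Origin: underside centre.
- beaker: Bystander: glass beaker, 70 mm diameter, 90 mm high. Origin: underside centre.
- flask: Bystander: conical glass flask, 72 mm diameter at the foot, 110 mm high. Origin: underside centre.
Mind the look-alikes: they are no part of the job. What is meant by the bar is not green, and is the larger of those in its own colour.

How it is judged:
By the outcome, as a careful person would: the job done as asked, in the order asked, and still so for the second after the job is handed in, with the robot touching nothing.
It also fails if it takes over 72 s, if anything falls off the work surface, if the arm or the gripper's body presses on something with over 40 N, if the wrist force passes 120 N, or if a joint passes its speed limit or range.

## Working session

There is one attempt and no reset: what is moved stays moved. The work goes in short steps, Python scripts to look and compute and a shell command to move; the robot and the scene stay as the last step left them, time stands still between calls to the robot, and variables do not carry over. Pictures are saved under pics/ and viewed, and the job is handed in when it is done.

```bash
ls; mkdir -p pics
python3 - <<'E'
from bench import status,cams,ctrl
import cv2,numpy as np
print(status.get_obs()); print(ctrl.grip_point_offset)
for n in ["scene","side","wrist"]:
    print(n,cams.camera_info(n))
    cv2.imwrite(f"pics/{n}0.png",cams.camera(n)[:,:,::-1])
E
```

```text
pics
{'time_s': 0.0, 'q': array([-1.38928653e+00,  1.81565909e-01,  1.60802393e+00,  1.13338925e-05,
        1.35379625e+00, -2.06347666e-01]), 'dq': array([ 0.00047819,  0.0009488 , -0.00128703,  0.00133638,  0.00053776,
        0.00055001]), 'joint_efforts': array([ 6.50009606e-04, -4.44874263e+01, -3.51335764e+01, -3.36770217e-04,
        8.93878983e-03,  3.33918092e-05]), 'eef_pos': array([ 0.21735914, -0.53172877,  0.23036248]), 'eef_rot': array([-8.96581483e-04,  9.81254524e-01,  1.92714178e-01,  1.66685333e-05]), 'wrist_force': array([-0.44810512,  0.28806661,  0.36036431]), 'torque': array([-0.03676618, -0.03476777,  0.01613505]), 'opening': 1.0026982979144596}
-0.0187
scene {'fovy': 45.3470877952799, 'cx': 274.8683826374226, 'cy': 210.81458096336058, 'k1': -0.16999312601476915, 'world_from_camera': array([[-0.28541691,  0.64568158, -0.70826018,  1.49393223],
       [ 0.95837321,  0.19815195, -0.20556409,  0.36733648],
       [ 0.00761419, -0.73744906, -0.67535984,  1.00945763],
       [ 0.        ,  0.        ,  0.        ,  1.        ]])}
side {'fovy': 54.15137672614543, 'cx': 280.04317971825867, 'cy': 208.69961004023375, 'k1': 0.030987477450627948, 'world_from_camera': array([[-0.99905846, -0.03516585,  0.02540772,  0.47741546],
       [-0.04309157,  0.73643639, -0.67513299,  0.75399553],
       [ 0.00503045, -0.67559219, -0.73725836,  0.81358406],
       [ 0.        ,  0.        ,  0.        ,  1.        ]])}
wrist {'fovy': 60.96197589012521, 'cx': 277.4149161143851, 'cy': 206.7118117470626, 'k1': -0.03498406158471761, 'mount': array([[ 1.17781438e-03, -9.63503149e-01, -2.67694405e-01,
         6.78964963e-02],
       [ 9.99999204e-01,  1.01367633e-03,  7.51353444e-04,
         2.63081076e-04],
       [-4.52575928e-04, -2.67695077e-01,  9.63503576e-01,
        -1.43341123e-01],
       [ 0.00000000e+00,  0.00000000e+00,  0.00000000e+00,
         1.00000000e+00]])}
```

View pics/scene0.png

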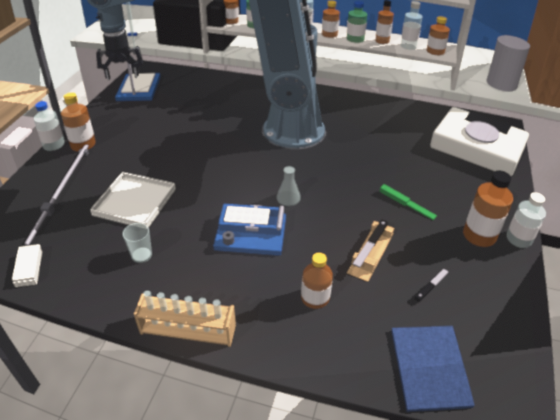

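View pics/side0.png

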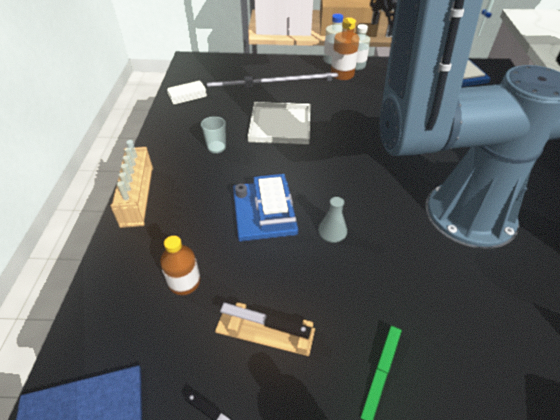

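View pics/wrist0.png

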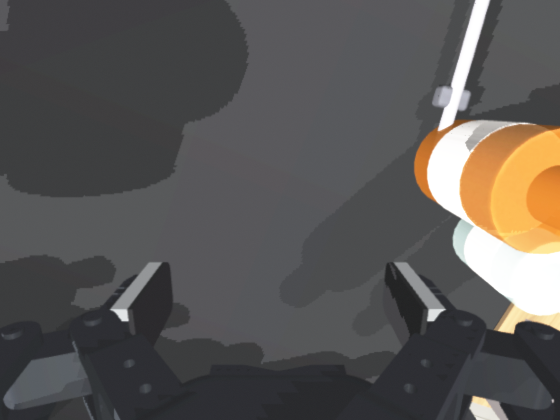

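The scene view shows the blue stand at about (250,228), the tray at (135,198), and the bar on its wooden rest at (370,248). There are three bar candidates: the black-handled bar on the rest (370,248), a small black one on the bench (432,286), and a green one (408,201). The one on the rest fits, since it isn't green and is the larger of the two black ones. I'll confirm with enlarged crops.

```bash
cat > h.py <<'E'
import numpy as np,cv2
from bench import status,cams,ctrl
from scipy.spatial.transform import Rotation as R
def Rq(q): return R.from_quat([q[1],q[2],q[3],q[0]])
def info(n,obs=None):
    c=cams.camera_info(n); f=210/np.tan(np.radians(c['fovy']/2))
    if n=='wrist':
        T=np.eye(4);T[:3,:3]=Rq(obs['eef_rot']).as_matrix();T[:3,3]=obs['eef_pos'];T=T@c['mount']
    else: T=c['world_from_camera']
    return dict(f=f,cx=c['cx'],cy=c['cy'],k=c['k1'],T=T)
def ray(c,uv):
    d=(np.array(uv,float)-[c['cx'],c['cy']])/c['f']; rd=np.hypot(*d); r=rd
    for _ in range(30): r=rd/(1+c['k']*r*r)
    s=d*(r/rd if rd>0 else 1)
    v=c['T'][:3,:3]@np.array([s[0],s[1],1]); return c['T'][:3,3],v/np.linalg.norm(v)
def plane(c,uv,z):
    o,d=ray(c,uv); return o+d*(z-o[2])/d[2]
def tri(*cu):
    A=np.zeros((3,3));b=np.zeros(3);rs=[]
    for c,uv in cu:
        o,d=ray(c,uv);P=np.eye(3)-np.outer(d,d);A+=P;b+=P@o;rs.append((o,P))
    x=np.linalg.solve(A,b); return x,[np.linalg.norm(P@(x-o))*1e3 for o,P in rs]
def proj(c,p):
    q=np.linalg.inv(c['T'])@np.append(p,1); s=q[:2]/q[2]; r2=s@s
    return s*(1+c['k']*r2)*c['f']+[c['cx'],c['cy']]
def shot(n,name):
    o=status.get_obs(); im=cams.camera(n)[:,:,::-1].copy(); cv2.imwrite(f'pics/{name}.png',im)
    import pickle; pickle.dump(o,open(f'pics/{name}.pkl','wb')); return im,info(n,o)
def load(n,name):
    import pickle
    return cv2.imread(f'pics/{name}.png'),info(n,pickle.load(open(f'pics/{name}.pkl','rb')))
def crop(im,x0,y0,x1,y1,k,name):
    cv2.imwrite(f'pics/{name}.png',cv2.resize(im[y0:y1,x0:x1],None,fx=k,fy=k,interpolation=cv2.INTER_CUBIC))
E
python3 - <<'E'
from h import *
s=cv2.imread('pics/scene0.png');d=cv2.imread('pics/side0.png')
a=cv2.resize(s[200:310,330:460],(520,440),interpolation=3)
b=cv2.resize(d[290:420,170:330],(540,440),interpolation=3)
cv2.imwrite('pics/bars.png',cv2.resize(np.hstack([a[:, :],b]),(800,332)))
a=cv2.resize(s[190:260,205:305],(570,400),interpolation=3)
b=cv2.resize(d[165:245,225:345],(600,400),interpolation=3)
cv2.imwrite('pics/stand.png',np.vstack([a,cv2.resize(b,(570,380))])[:780][:, :]) if 0 else cv2.imwrite('pics/stand.png',cv2.resize(np.hstack([a,b]),(800,274)))
crop(s,205,190,305,260,8,'stA');crop(d,225,165,345,245,6,'stB')
E
```

```text
(no output)
```

View pics/bars.png

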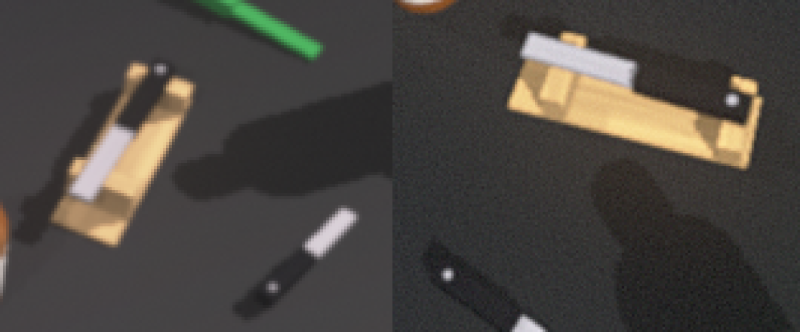

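View pics/stA.png

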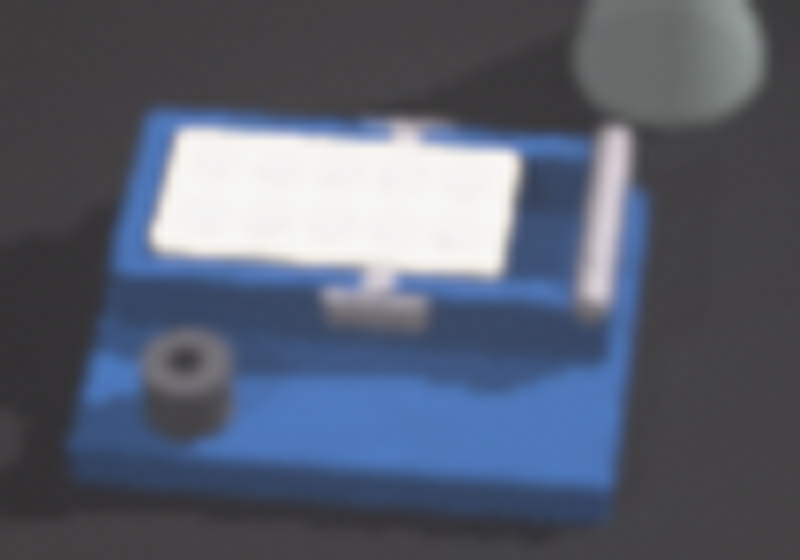

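View pics/stB.png

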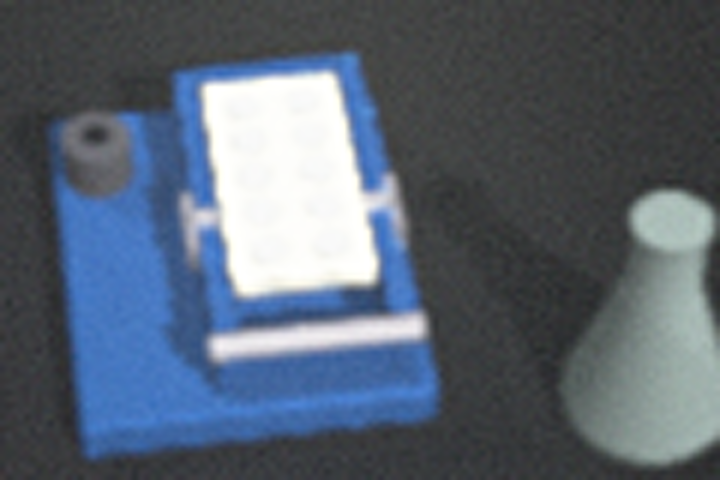

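The crop confirms the bar: it lies on the rest, black handle with grey blade, and is clearly larger than the loose black-handled one. The stand's rod end (prying end) points to world +y. Next I'll triangulate rough positions from the two fixed views.

Run:
```python
from h import *
A=info('scene');B=info('side')
a=lambda u,v:((u+.5)/8-.5+205,(v+.5)/8-.5+190)
b=lambda u,v:((u+.5)/6-.5+225,(v+.5)/6-.5+165)
def T(n,p,q):
    x,r=tri((A,p),(B,q));print(n,np.round(x*1e3,1),np.round(r,1));return x
T('t pry -x',a(520,150),b(378,282));T('t pry +x',a(500,275),b(235,296));T('t far +x',a(150,250),b(203,82));T('t far -x',a(178,127),b(337,72))
T('rod -x',a(615,128),b(425,325));T('rod +x',a(592,310),b(212,350))
# bars: scene crop 130x110 at 330,200 ->520x440 ; then hstack with 540x440 -> 1060 ->800 (k .7547)
k=800/1060
c=lambda u,v:((u/k)/4+330,(v/k)/4+200)
d=lambda u,v:((u/k-520)/3.375+170,(v/k)/(440/130)+290)
T('blade tip',c(83,195),d(526,46));T('blade/handle',c(122,128),d(635,74));T('handle dot',c(160,70),d(733,100))
T('rest foot tip end',c(115,245),d(510,107));T('rest foot other',c(193,85),d(762,95))
def P(n,z,p,q):
    print(n,np.round(plane(A,p,z)*1e3),np.round(plane(B,q,z)*1e3))
T('flask top',(290,171),(337,201));P('flask base',0,(289,203),(333,240));
T('cap',(319,260),(173,243));T('beaker top',(136,230),(213,121))
# tray
for n,p in dict(l=(92,207),t=(127,175),r=(176,185),b=(145,226)).items(): print('tray',n,np.round(plane(A,p,.022)*1e3))
for n,p in dict(tl=(253,103),tr=(311,103),br=(309,143),bl=(249,139)).items(): print('tray side',n,np.round(plane(B,p,.022)*1e3))
```

```text
t pry -x [483.5  59.7  49. ] [2.4 2.4]
t pry +x [543.4  70.2  47. ] [1.2 1.2]
t far +x [567.4 -51.   50.5] [1.9 1.9]
t far -x [506.9 -62.4  50.8] [0.1 0.1]
rod -x [464.2  88.1  52.6] [0.5 0.5]
rod +x [551.1 104.3  49.3] [0.6 0.6]
blade tip [612.  333.6  41.4] [0.9 0.9]
blade/handle [521.5 353.6  39.8] [1. 1.]
handle dot [443.4 376.1  46.6] [1.5 1.5]
rest foot tip end [624.6 368.4   1.8] [1.6 1.6]
rest foot other [430.7 391.4  43.1] [23.6 23.6]
flask top [370.   83.9 110.7] [3.6 3.6]
flask base [389.  91.   0.] [368. 109.   0.]
cap [715.8 247.9 143.4] [1.7 1.7]
beaker top [ 713.2 -236.6   98. ] [1.9 1.9]
tray l [ 603. -461.   22.]
tray t [ 435. -434.   22.]
tray r [ 435. -260.   22.]
tray b [ 628. -268.   22.]
tray side tl [ 618. -455.   22.]
tray side tr [ 420. -465.   22.]
tray side br [ 428. -248.   22.]
tray side bl [ 613. -258.   22.]
```

```bash
cat >> h.py <<'E'
def Rdown(yaw,tilt=0):
    """tool x at world yaw (deg), z down, then rotated about tool y by tilt (deg)"""
    y=np.radians(yaw);x=np.array([np.cos(y),np.sin(y),0]);z=np.array([0,0,-1.]);
    return R.from_matrix(np.column_stack([x,np.cross(z,x),z]))*R.from_rotvec([0,tilt,0],degrees=True)
def delta(p,Rt,o=None):
    o=o or status.get_obs(); R0=Rq(o['eef_rot'])
    lin=R0.inv().apply(np.array(p)-o['eef_pos'])*100; rot=(R0.inv()*Rt).as_rotvec(degrees=True)
    print('lin cm',np.round(lin,2),'rot deg',np.round(rot,1)); return lin,rot
E
python3 - <<'E'
from h import *
delta([.514,.058,.25],Rdown(101))
E
```

```text
lin cm [ 49.77 -43.4   -1.87] rot deg [ -0.1  -0.1 -78.8]
```

```bash
python3 -m handwheel '[{"grip":8.5,"linear":[49.8,-43.4,-1.9],"rotation":[0,0,-78.8]},{"grip":8.5,"linear":[49.8,-43.4,-1.9],"rotation":[0,0,-78.8]},{"grip":8.5,"linear":[49.8,-43.4,-1.9],"rotation":[0,0,-78.8]},{"grip":8.5,"linear":[49.8,-43.4,-1.9],"rotation":[0,0,-78.8]},{"grip":8.5,"linear":[49.8,-43.4,-1.9],"rotation":[0,0,-78.8]},{"grip":8.5,"linear":[49.8,-43.4,-1.9],"rotation":[0,0,-78.8]},{"grip":8.5,"linear":[49.8,-43.4,-1.9],"rotation":[0,0,-78.8]},{"grip":8.5,"linear":[49.8,-43.4,-1.9],"rotation":[0,0,-78.8]},{"grip":8.5,"linear":[49.8,-43.4,-1.9],"rotation":[0,0,-78.8]},{"grip":8.5,"linear":[49.8,-43.4,-1.9],"rotation":[0,0,-78.8]},{"grip":8.5,"linear":[49.8,-43.4,-1.9],"rotation":[0,0,-78.8]},{"grip":8.5,"linear":[49.8,-43.4,-1.9],"rotation":[0,0,-78.8]}]'
python3 - <<'E'
from h import *
delta([.514,.058,.25],Rdown(101))
E
```

```text
time_s: 1.15
eef_pos: [0.4425, -0.0837, 0.2458]
eef_rot: [0.0, 0.633, 0.774, 0.0]
wrist_force: [1.2, -0.8, -0.5]
opening: 0.995
lin cm [12.48  9.82 -0.42] rot deg [0.  0.  0.4]
```

```bash
python3 -m handwheel '[{"grip":8.5,"linear":[12.5,9.8,-0.4],"rotation":[0,0,0]},{"grip":8.5,"linear":[12.5,9.8,-0.4],"rotation":[0,0,0]},{"grip":8.5,"linear":[12.5,9.8,-0.4],"rotation":[0,0,0]},{"grip":8.5,"linear":[12.5,9.8,-0.4],"rotation":[0,0,0]},{"grip":8.5,"linear":[12.5,9.8,-0.4],"rotation":[0,0,0]},{"grip":8.5,"linear":[12.5,9.8,-0.4],"rotation":[0,0,0]},{"grip":8.5,"linear":[12.5,9.8,-0.4],"rotation":[0,0,0]}]'
python3 - <<'E'
from h import *
delta([.514,.058,.25],Rdown(101)); print(status.get_obs()['q'])
shot('wrist','w1')
E
python3 -m handwheel '[{"grip":8.5,"linear":[0,10,0],"rotation":[0,0,0]},{"grip":8.5,"linear":[0,10,0],"rotation":[0,0,0]},{"grip":8.5,"linear":[0,10,0],"rotation":[0,0,0]},{"grip":8.5,"linear":[0,10,0],"rotation":[0,0,0]},{"grip":8.5,"linear":[0,10,0],"rotation":[0,0,0]}]'
python3 - <<'E'
from h import *
print(status.get_obs()['q'])
shot('wrist','w2')
E
```

```text
time_s: 1.73
eef_pos: [0.5139, 0.0554, 0.2491]
eef_rot: [-0.0, 0.636, 0.772, -0.001]
wrist_force: [0.4, -0.4, -0.1]
opening: 0.996
lin cm [ 0.25  0.06 -0.09] rot deg [-0.1  0.   0.1]
[-1.22146697e-01  3.52090806e-02  1.73001022e+00 -5.32347217e-04
  1.37764273e+00 -3.15123235e-01]
time_s: 2.2
eef_pos: [0.6125, 0.0731, 0.249]
eef_rot: [-0.001, 0.637, 0.771, -0.001]
wrist_force: [-1.1, -0.4, -0.2]
opening: 0.996
[-7.32834408e-02  2.59800530e-01  1.47634598e+00 -2.74858380e-04
  1.40689936e+00 -2.63535808e-01]
```

View pics/w1.png

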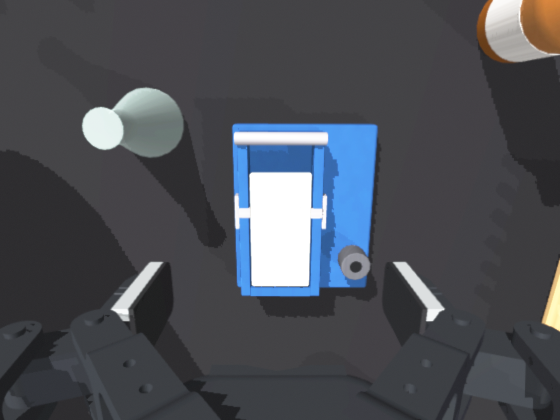

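View pics/w2.png

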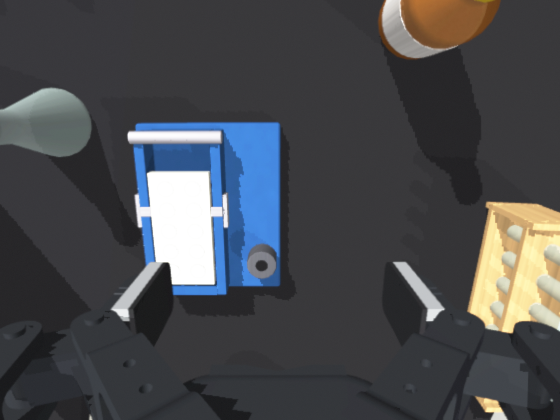

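Both wrist views show the stand nearly aligned with the image: rod at about (281,139) and (176,138), tile at about (281,230) and (182,229). Next: measure it precisely.

Run:
```python
from h import *
I={}
for n in ['w1','w2']:
    im,c=load('wrist',n); k=6
    g=cv2.resize(im,None,fx=k,fy=k,interpolation=cv2.INTER_LINEAR)
    hsv=cv2.cvtColor(g,cv2.COLOR_BGR2HSV)
    m=((hsv[...,1]<60)&(hsv[...,2]>150)).astype(np.uint8)
    m[250*k:]=m[250*k:]; m[260*k:, :180*k]=0 ; m[300*k:]=0
    x0,x1=(225,335) if n=='w1' else (125,235)
    m[:, :x0*k]=0;m[:,x1*k:]=0;m[:120*k]=0
    rod=m.copy();rod[155*k:]=0
    ti=m.copy();ti[:160*k]=0
    ti=cv2.morphologyEx(ti,cv2.MORPH_OPEN,np.ones((20*k,20*k)))
    out={}
    for nm,mm in (('rod',rod),('tile',ti)):
        cs,_=cv2.findContours(mm,0,1);cc=max(cs,key=cv2.contourArea)
        bx=cv2.boxPoints(cv2.minAreaRect(cc)); 
        ap=bx
        s=ap.sum(1);d=ap[:,0]-ap[:,1]
        o=np.array([ap[s.argmin()],ap[d.argmax()],ap[s.argmax()],ap[d.argmin()]]) # tl,tr,br,bl
        out[nm]=(o+.5)/k-.5
        print(n,nm,np.round(out[nm],1).tolist())
    I[n]=(c,out)
for nm in ('rod','tile'):
    P=[]
    for i in range(4):
        x,r=tri((I['w1'][0],I['w1'][1][nm][i]),(I['w2'][0],I['w2'][1][nm][i]));P.append(x)
        print(nm,i,np.round(x*1e3,1),np.round(r,1))
    P=np.array(P);print(' mean',P.mean(0)*1e3)
# tile corners on z=.05 plane
for n in I:
    c,o=I[n]
    Q=np.array([plane(c,p,.050) for p in o['tile']])*1e3
    print(n,np.round(Q[:,:2],1).tolist(),'c',Q.mean(0).round(1),'len',np.linalg.norm(Q[0]-Q[3]).round(1),np.linalg.norm(Q[1]-Q[0]).round(1))
    ax=(Q[3]+Q[2]-Q[0]-Q[1]);print('yaw of stand x',np.degrees(np.arctan2(ax[1],ax[0])))
    # rod centreline at z=.048
    r=o['rod'];L=(r[0]+r[3])/2;Rr=(r[1]+r[2])/2
    a,b=plane(c,L,.050)*1e3,plane(c,Rr,.050)*1e3;v=b-a
    print(' rod',a.round(1),b.round(1),'mid',((a+b)/2).round(1),'len',np.linalg.norm(v).round(1),'yaw',np.degrees(np.arctan2(v[1],v[0])))
```

```text
w1 rod [[233.60000610351562, 131.5], [327.3999938964844, 131.6999969482422], [327.3999938964844, 144.5], [233.60000610351562, 144.1999969482422]]
w1 tile [[249.60000610351562, 172.10000610351562], [311.20001220703125, 172.10000610351562], [311.20001220703125, 285.8999938964844], [249.60000610351562, 285.8999938964844]]
w2 rod [[127.0999984741211, 130.39999389648438], [220.60000610351562, 130.60000610351562], [220.60000610351562, 142.89999389648438], [127.0999984741211, 142.6999969482422]]
w2 tile [[147.3000030517578, 171.10000610351562], [209.5, 168.1999969482422], [214.89999389648438, 284.3999938964844], [152.6999969482422, 287.29998779296875]]
rod 0 [464.8  92.7  52.9] [0.1 0.1]
rod 1 [551.2 109.1  51.5] [0.2 0.2]
rod 2 [553.3  98.   54.6] [0. 0.]
rod 3 [466.9  81.6  56. ] [0.2 0.2]
 mean [509.05865709  95.37535056  53.7472987 ]
tile 0 [486.   56.8  48.7] [0.1 0.1]
tile 1 [545.1  69.2  45.2] [1.2 1.2]
tile 2 [569.6 -46.1  58.8] [0.1 0.1]
tile 3 [507.1 -58.4  62.2] [1.4 1.4]
 mean [526.95897727   5.38302221  53.73535248]
w1 [[486.0, 57.2], [544.7, 68.8], [571.4, -50.7], [507.1, -63.4]] c [527.3   3.   50. ] len 122.4 59.9
yaw of stand x -78.73889675726633
 rod [465.4  86.6  50. ] [552.7 103.5  50. ] mid [509.1  95.1  50. ] len 88.9 yaw 11.001251555259977
w2 [[486.4, 57.1], [545.7, 71.4], [568.8, -50.9], [503.8, -67.4]] c [526.2   2.5  50. ] len 125.7 61.0
yaw of stand x -80.69583037745767
 rod [464.1  86.6  50. ] [551.8 103.1  50. ] mid [508.   94.9  50. ] len 89.3 yaw 10.639835240845587
```

Run:
```python
from h import *
delta([.457,.290,.25],Rdown(166))
```

```text
lin cm [ 24.22 -11.11  -0.06] rot deg [ -0.1  -0.1 -65.1]
```

```bash
python3 -m handwheel '[{"grip":8.5,"linear":[24.2,-11.1,0],"rotation":[0,0,-65]},{"grip":8.5,"linear":[24.2,-11.1,0],"rotation":[0,0,-65]},{"grip":8.5,"linear":[24.2,-11.1,0],"rotation":[0,0,-65]},{"grip":8.5,"linear":[24.2,-11.1,0],"rotation":[0,0,-65]},{"grip":8.5,"linear":[24.2,-11.1,0],"rotation":[0,0,-65]},{"grip":8.5,"linear":[24.2,-11.1,0],"rotation":[0,0,-65]},{"grip":8.5,"linear":[24.2,-11.1,0],"rotation":[0,0,-65]},{"grip":8.5,"linear":[24.2,-11.1,0],"rotation":[0,0,-65]},{"grip":8.5,"linear":[24.2,-11.1,0],"rotation":[0,0,-65]},{"grip":8.5,"linear":[24.2,-11.1,0],"rotation":[0,0,-65]},{"grip":8.5,"linear":[24.2,-11.1,0],"rotation":[0,0,-65]},{"grip":8.5,"linear":[24.2,-11.1,0],"rotation":[0,0,-65]}]'
python3 - <<'E'
from h import *
print(status.get_obs()['q'])
shot('wrist','w3')
E
python3 -m handwheel '[{"grip":8.5,"linear":[0,8,0],"rotation":[0,0,0]},{"grip":8.5,"linear":[0,8,0],"rotation":[0,0,0]},{"grip":8.5,"linear":[0,8,0],"rotation":[0,0,0]},{"grip":8.5,"linear":[0,8,0],"rotation":[0,0,0]},{"grip":8.5,"linear":[0,8,0],"rotation":[0,0,0]}]'
python3 - <<'E'
from h import *
print(status.get_obs()['q'])
shot('wrist','w4')
E
```

```text
time_s: 3.25
eef_pos: [0.4572, 0.2902, 0.2499]
eef_rot: [0.0, 0.124, 0.992, 0.0]
wrist_force: [0.7, 0.8, -0.6]
opening: 0.995
[ 3.46365585e-01  8.99944722e-02  1.67064428e+00 -6.51359206e-05
  1.38073840e+00 -9.75780048e-01]
time_s: 3.72
eef_pos: [0.4765, 0.3681, 0.2491]
eef_rot: [-0.0, 0.122, 0.992, -0.001]
wrist_force: [-0.4, -0.2, -0.8]
opening: 1.001
[ 4.60964776e-01  2.27052077e-01  1.51578331e+00 -3.87263730e-04
  1.40002712e+00 -8.64496237e-01]
```

View pics/w3.png

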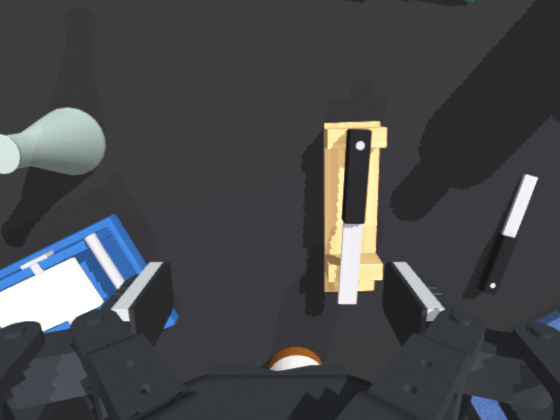

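View pics/w4.png

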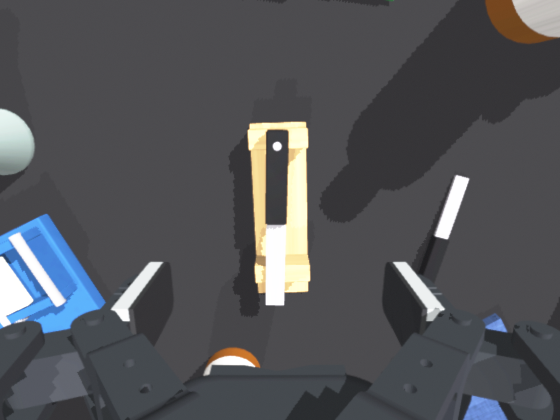

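The bar on its rest is clear in both views: w3 has the handle end at (359,130), junction (354,223), tip (348,303); w4 has (277,130), (276,225), (275,304). Next I'll zoom in for finer pixels.

Run:
```python
from h import *
a=cv2.imread('pics/w3.png')[115:315,310:400];b=cv2.imread('pics/w4.png')[115:315,235:325]
cv2.imwrite('pics/barz.png',cv2.resize(np.hstack([a,b]),None,fx=3,fy=3,interpolation=3))
```

```text
(no output)
```

View pics/barz.png

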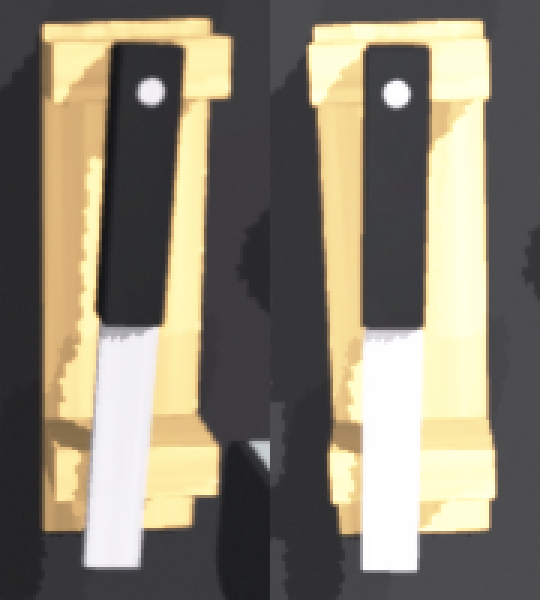

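Run:
```python
from h import *
_,c3=load('wrist','w3');_,c4=load('wrist','w4')
f3=lambda u,v:((u+.5)/3-.5+310,(v+.5)/3-.5+115)
f4=lambda u,v:((u-270+.5)/3-.5+235,(v+.5)/3-.5+115)
P={}
for n,p,q in [('tipL',(84,566),(362,570)),('tipR',(141,567),(417,571)),('dot',(151,92),(396,94)),('endR',(184,47),(431,46)),('junctionR',(161,326),(423,328)),('bladeL',(100,340),(363,340)),('bladeR',(158,340),(424,340)),
 ('block tip top L',(55,447),(330,447)),('block tip top R',(219,446),(494,447)),('block2 cornerR',(232,40),(490,40)),('block2 L',(42,40),(309,40))]:
    x,r=tri((c3,f3(*p)),(c4,f4(*q)));P[n]=x;print(n,np.round(x*1e3,1),np.round(r,1))
v=(P['tipL']+P['tipR'])/2-P['dot'];print('yaw tip-dot',np.degrees(np.arctan2(v[1],v[0])),np.linalg.norm(v[:2]))
for c,f,tl,tr,dt in ((c3,f3,(84,566),(141,567),(151,92)),(c4,f4,(362,570),(417,571),(396,94))):
    t=(plane(c,f(*tl),.0405)+plane(c,f(*tr),.0405))/2;d=plane(c,f(*dt),.047);v=t-d
    print('tip',t*1e3,'dot',d*1e3,np.degrees(np.arctan2(v[1],v[0])),np.linalg.norm(v[:2])*1e3, 'width',np.linalg.norm(plane(c,f(*tl),.0405)-plane(c,f(*tr),.0405))*1e3)
d=plane(c3,f3(184,47),.047);print('endR',d*1e3);d=plane(c4,f4(431,46),.047);print(d*1e3)
```

```text
tipL [611.5 320.2  41. ] [0.3 0.3]
tipR [614.6 340.3  44.8] [0.2 0.2]
dot [444.8 374.8  49. ] [0.1 0.1]
endR [433.7 389.1  43.1] [0.4 0.4]
junctionR [524.7 364.3  44. ] [0.1 0.1]
bladeL [524.6 343.1  43.1] [0.4 0.4]
bladeR [531.1 363.3  39. ] [0.4 0.4]
block tip top L [564.5 320.   33.8] [0.4 0.4]
block tip top R [578.2 378.1  35.4] [0.4 0.4]
block2 cornerR [437.4 409.   27.2] [0.2 0.2]
block2 L [423.2 348.7  10.9] [0.2 0.2]
yaw tip-dot -14.830545789257714 0.17405247015572617
tip [614.30090941 330.49566415  40.5       ] dot [444.994006   375.20243305  47.        ] -14.791760983875845 175.11003034556703 width 21.2574015101257
tip [614.66569621 329.86483432  40.5       ] dot [445.04483714 374.71803969  47.        ] -14.811821283275263 175.4509785177539 width 20.375637156086682
endR [433.56457072 388.09229723  47.        ]
[433.07518805 389.12757674  47.        ]
```

Run:
```python
from h import *
delta([.4791,.3659,.020],Rdown(165.2)); delta([.4791,.3659,.060],Rdown(165.2))
```

```text
lin cm [-0.3  -0.1  22.94] rot deg [-0.  -0.   0.7]
lin cm [-0.3  -0.1  18.94] rot deg [-0.  -0.   0.7]
```

```bash
python3 -m handwheel '[{"grip":8.5,"linear":[-0.3,-0.1,4],"rotation":[0,0,0.7]},{"grip":8.5,"linear":[-0.3,-0.1,8],"rotation":[0,0,0.7]},{"grip":7,"linear":[-0.3,-0.1,12],"rotation":[0,0,0.7]},{"grip":6,"linear":[-0.3,-0.1,15],"rotation":[0,0,0.7]},{"grip":5,"linear":[-0.3,-0.1,17.5],"rotation":[0,0,0.7]},{"grip":5,"linear":[-0.3,-0.1,18.5],"rotation":[0,0,0.7]},{"grip":5,"linear":[-0.3,-0.1,19],"rotation":[0,0,0.7]}]'
python3 - <<'E'
from h import *
shot('wrist','w5')
delta([.4791,.3659,.020],Rdown(165.2))
E
```

```text
time_s: 4.35
eef_pos: [0.4783, 0.3654, 0.0581]
eef_rot: [-0.001, 0.129, 0.992, -0.001]
wrist_force: [-1.0, 0.3, 1.0]
opening: 0.586
lin cm [-0.02  0.01  3.87] rot deg [-0.1 -0.1  0. ]
```

View pics/w5.png

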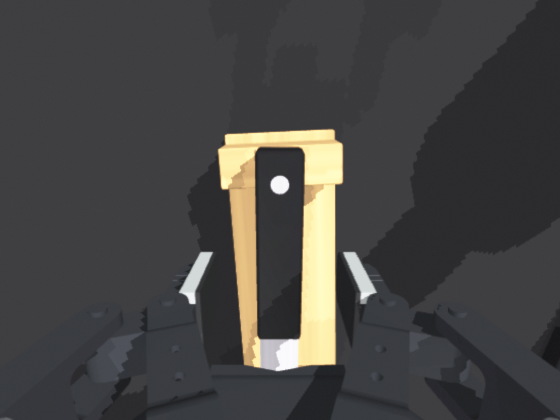

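The fingers straddle the handle and are centred on it. I'll descend and close.

```bash
python3 -m handwheel '[{"grip":5,"linear":[0,0,1.5],"rotation":[0,0,0]},{"grip":5,"linear":[0,0,2.8],"rotation":[0,0,0]},{"grip":4,"linear":[0,0,3.6],"rotation":[0,0,0]},{"grip":2,"linear":[0,0,3.8],"rotation":[0,0,0]},{"grip":1,"linear":[0,0,3.8],"rotation":[0,0,0]},{"grip":1,"linear":[0,0,3.8],"rotation":[0,0,0]},{"grip":1,"linear":[0,0,3.8],"rotation":[0,0,0]},{"grip":1,"linear":[0,0,3.8],"rotation":[0,0,0]},{"grip":1,"linear":[0,0,3.8],"rotation":[0,0,0]},{"grip":1,"linear":[0,0,3.8],"rotation":[0,0,0]}]'
python3 - <<'E'
from h import *
o=status.get_obs();print(o['eef_pos'],o['q'],o['opening'])
E
```

```text
time_s: 5.23
eef_pos: [0.4794, 0.367, 0.0219]
eef_rot: [0.0, 0.128, 0.992, 0.0]
wrist_force: [-0.1, -0.2, -0.8]
opening: 0.246
[0.47943439 0.36703351 0.02190958] [ 4.57024048e-01  5.03297059e-01  1.65528861e+00  6.13040630e-07
  9.82680214e-01 -8.57616342e-01] 0.2458545817535105
```

Gripped: the opening reads 21 mm. Next I'll work out the prying geometry and poses.

```bash
cat >> h.py <<'E'
SYAW=-79.2; ROD=np.array([.5086,.0952,.048])
sx=np.array([np.cos(np.radians(SYAW)),np.sin(np.radians(SYAW)),0]);sy=np.array([-sx[1],sx[0],0]);uz=np.array([0,0,1.])
GP=np.array([.4794,.3670,.0219])  # tcp at grasp
_t=np.array([.6144,.3302,.038]);_by=np.radians(-14.8);_b=np.array([np.cos(_by),np.sin(_by),0])
TCPX=(GP-_t)@_b   # tcp along bar measured from the tip (negative)
TCPY=(GP-_t)@np.array([-_b[1],_b[0],0])
TCPZ=GP[2]-.038
def barpose(th,L,gap,yoff=0.):
    """tcp pose; th slope deg, L tip beyond rod foot (m), gap axis above rod contact (m)"""
    t=np.radians(th);d=np.cos(t)*sx-np.sin(t)*uz;n=np.sin(t)*sx+np.cos(t)*uz
    tip=ROD+(.0085+gap)*n+L*d+yoff*sy
    p=tip+TCPX*d+TCPY*sy+TCPZ*n
    return p,Rdown(SYAW+180,th),tip
E
python3 - <<'E'
from h import *
print(TCPX,TCPY,TCPZ)
for a in [(40,-.03,.02),(40,0,.0024),(40,.045,.0024),(32,.045,0),(0,.045,0)]:
    p,r,t=barpose(*a);print(a,p.round(4),'tip',t.round(4));delta(p,r)
E
python3 -m handwheel '[{"grip":1,"linear":[0,0,-1],"rotation":[0,0,0]},{"grip":1,"linear":[0,0,-3],"rotation":[0,0,0]},{"grip":1,"linear":[0,0,-6],"rotation":[0,0,0]},{"grip":1,"linear":[0,0,-10],"rotation":[0,0,0]},{"grip":1,"linear":[0,0,-14],"rotation":[0,0,0]},{"grip":1,"linear":[0,0,-17],"rotation":[0,0,0]},{"grip":1,"linear":[0,0,-18],"rotation":[0,0,0]}]'
python3 - <<'E'
from h import *
for a in [(40,-.03,.02)]:
    p,r,t=barpose(*a);delta(p,r)
E
```

```text
-0.13992156135363906 0.0010939233793123945 -0.0161
(40, -0.03, 0.02) [0.4868 0.2154 0.1667] tip [0.5077 0.0998 0.0891]
lin cm [ -4.55 -14.48 -14.48] rot deg [-22.5  35.6  61.8]
(40, 0, 0.0024) [0.489 0.204 0.134] tip [0.5099 0.0883 0.0563]
lin cm [ -5.06 -15.53 -11.21] rot deg [-22.5  35.6  61.8]
(40, 0.045, 0.0024) [0.4954 0.1701 0.105 ] tip [0.5164 0.0545 0.0274]
lin cm [ -6.54 -18.64  -8.31] rot deg [-22.5  35.6  61.8]
(32, 0.045, 0) [0.4938 0.1784 0.0919] tip [0.5166 0.0533 0.0314]
lin cm [ -6.17 -17.88  -7.  ] rot deg [-18.   28.5  62.8]
(0, 0.045, 0) [0.4919 0.1886 0.0404] tip [0.517  0.051  0.0565]
lin cm [ -5.72 -16.94  -1.85] rot deg [ 0.   0.  64.5]
time_s: 5.82
eef_pos: [0.482, 0.3684, 0.209]
eef_rot: [0.004, 0.128, 0.992, 0.003]
wrist_force: [0.9, 0.2, -0.9]
opening: 0.249
lin cm [ -4.3  -14.7    4.16] rot deg [-21.9  35.8  62. ]
```

```bash
sed -i 's/^TCPY=.*/TCPY=0./' h.py; python3 -m handwheel '[{"grip":1,"linear":[-0.4,-1.3,0.4],"rotation":[-2,3.3,5.7]},{"grip":1,"linear":[-0.8,-2.7,0.8],"rotation":[-4,6.5,11.3]},{"grip":1,"linear":[-1.2,-4,1.1],"rotation":[-6,9.8,17]},{"grip":1,"linear":[-1.6,-5.3,1.5],"rotation":[-8,13,22.5]},{"grip":1,"linear":[-2,-6.7,1.9],"rotation":[-10,16.3,28.2]},{"grip":1,"linear":[-2.3,-8,2.3],"rotation":[-12,19.5,33.8]},{"grip":1,"linear":[-2.7,-9.4,2.6],"rotation":[-14,22.8,39.5]},{"grip":1,"linear":[-3.1,-10.7,3],"rotation":[-16,26,45]},{"grip":1,"linear":[-3.5,-12,3.4],"rotation":[-18,29.3,50.7]},{"grip":1,"linear":[-3.9,-13.4,3.8],"rotation":[-20,32.5,56.4]},{"grip":1,"linear":[-4.3,-14.7,4.1],"rotation":[-21.9,35.8,62]},{"grip":1,"linear":[-4.3,-14.7,4.1],"rotation":[-21.9,35.8,62]}]'
python3 - <<'E'
from h import *
shot('scene','s1');shot('side','d1');o=status.get_obs();print(o['q'].round(2),o['wrist_force'])
p,r,t=barpose(40,-.03,.02);delta(p,r)
for n,c in (('s1',info('scene')),('d1',info('side'))):
    im=cv2.imread(f'pics/{n}.png');u,v=proj(c,t).astype(int);print(n,proj(c,t))
    crop(im,u-50,v-40,u+50,v+40,6,n+'c')
E
```

```text
time_s: 6.82
eef_pos: [0.4826, 0.2109, 0.1582]
eef_rot: [-0.267, 0.604, 0.72, 0.213]
wrist_force: [0.4, -0.1, -2.1]
opening: 0.248
[-0.2   0.25  1.85  0.64  1.4  -0.61] [ 0.84087261  0.45018918 -1.73634002]
lin cm [ 0.57  0.26 -0.41] rot deg [-0.5  0.2 -0.5]
s1 [281.46751704 206.76180677]
d1 [277.63041489 211.47197448]
```

View pics/s1c.png

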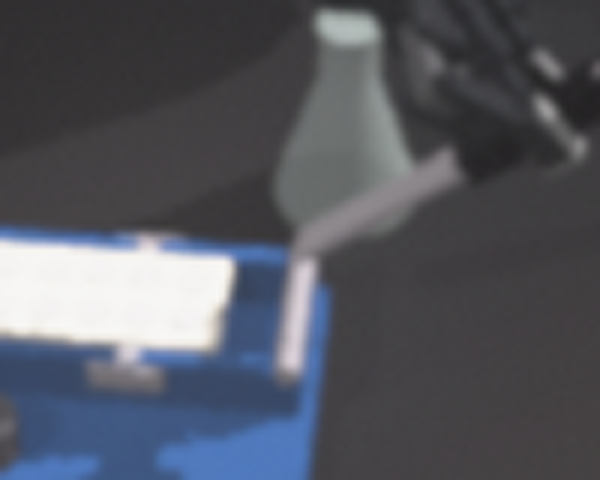

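View pics/d1c.png

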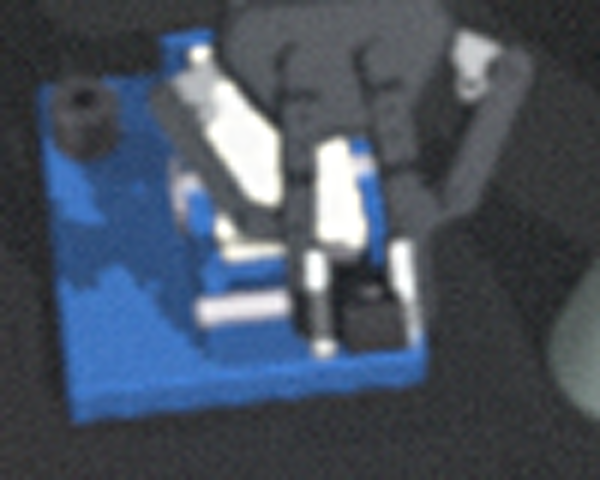

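```bash
python3 -m handwheel '[{"grip":1,"linear":[0.6,0.3,-0.4],"rotation":[-0.5,0.2,-0.5]},{"grip":1,"linear":[0.6,0.3,-0.4],"rotation":[-0.5,0.2,-0.5]},{"grip":1,"linear":[0.6,0.3,-0.4],"rotation":[-0.5,0.2,-0.5]}]'
python3 - <<'E'
from h import *
o=status.get_obs();print(o['q'].round(2),o['wrist_force'],o['eef_pos'])
im,c=shot('scene','s2');im2,c2=shot('wrist','w6')
p,r,t=barpose(40,-.03,.02);delta(p,r)
# predicted tip from measured tcp
Rt=Rq(o['eef_rot']);tl=np.array([-(-TCPX),0,-TCPZ*1]);
tip=o['eef_pos']+Rt.apply([TCPX,0,TCPZ]);print('tip pred',tip,t)
n=Rt.apply([0,0,-1]);y=Rt.apply([0,1,0])
k=8;u0,v0=255,185
g=cv2.resize(im[v0:v0+45,u0:u0+70],None,fx=k,fy=k,interpolation=3)
for s in (-.01,.01):
  for z in(-.0025,.0025):
    q=(proj(c,tip+y*s+n*z)-[u0,v0]+.5)*k-.5;cv2.circle(g,tuple(int(a) for a in q),2,(0,0,255),-1)
cv2.imwrite('pics/s2c.png',g)
E
```

```text
time_s: 7.17
eef_pos: [0.4868, 0.2175, 0.1686]
eef_rot: [-0.262, 0.597, 0.726, 0.219]
wrist_force: [-0.4, 0.4, -2.2]
opening: 0.246
[-0.2   0.24  1.84  0.65  1.4  -0.62] [-0.36356391  0.42444831 -2.1869159 ] [0.48675017 0.21745649 0.16860657]
lin cm [-0.23 -0.1  -0.02] rot deg [0.  0.  0.3]
tip pred [0.50956271 0.10211924 0.09105554] [0.50772645 0.09977931 0.08911589]
```

View pics/s2c.png

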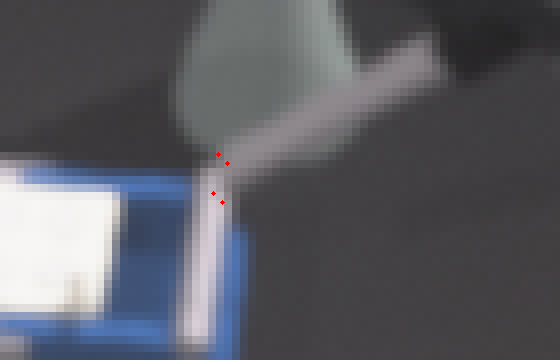

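View pics/w6.png

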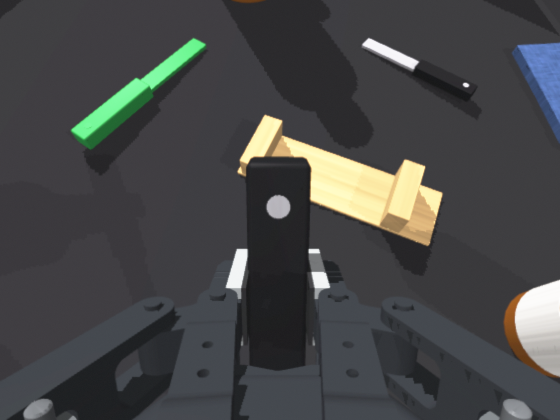

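```bash
python3 -m handwheel '[{"grip":1,"linear":[-0.4,-0.1,0.6],"rotation":[0,0,0.3]},{"grip":1,"linear":[-1.0,-0.1,1.2],"rotation":[0,0,0.3]},{"grip":1,"linear":[-2,-0.1,1.6],"rotation":[0,0,0.3]},{"grip":1,"linear":[-3,-0.1,1.7],"rotation":[0,0,0.3]},{"grip":1,"linear":[-3.2,-0.1,1.7],"rotation":[0,0,0.3]},{"grip":1,"linear":[-3.2,-0.1,1.7],"rotation":[0,0,0.3]},{"grip":1,"linear":[-3.2,-0.1,1.7],"rotation":[0,0,0.3]}]'
cat > chk.py <<'E'
from h import *
import sys
def chk(name,cam='scene',box=(255,185,70,45),k=8,goal=None):
    o=status.get_obs();print('q',o['q'].round(2),'F',o['wrist_force'].round(1),'tcp',o['eef_pos'].round(4),'op',round(o['opening'],3))
    im,c=shot(cam,name);Rt=Rq(o['eef_rot'])
    tip=o['eef_pos']+Rt.apply([TCPX,0,TCPZ]);n=Rt.apply([0,0,-1]);y=Rt.apply([0,1,0]);d=Rt.apply([-1,0,0])
    v=tip-ROD-np.array([0,0,0]);print('tip stand x,y,z mm',((v@sx)*1e3-94).round(1),((v@sy)*1e3).round(1),(tip[2]*1e3).round(1),'slope',np.degrees(np.arcsin(-d[2])).round(1),'gap',((v@n)*1e3-8.5).round(1),'L',((v@d)*1e3).round(1),'yawerr',np.degrees(np.arctan2(d@sy,d@sx)).round(2))
    u0,v0,w,h=box;g=cv2.resize(im[v0:v0+h,u0:u0+w],None,fx=k,fy=k,interpolation=3)
    for s in (-.01,.01):
        q=(proj(c,tip+y*s)-[u0,v0]+.5)*k-.5;cv2.circle(g,tuple(int(a) for a in q),2,(0,0,255),-1)
    cv2.imwrite(f'pics/{name}c.png',g)
    if goal is not None:
        p,r,t=barpose(*goal);delta(p,r,o)
E
python3 -c "
from chk import *
chk('s3',goal=(40,0,.0024));print()
p,r,t=barpose(40,.045,.0024);delta(p,r)"
```

```text
time_s: 7.85
eef_pos: [0.4881, 0.2026, 0.1338]
eef_rot: [-0.264, 0.601, 0.722, 0.218]
wrist_force: [0.5, -0.1, -0.9]
opening: 0.246
q [-0.22  0.3   1.85  0.65  1.36 -0.67] F [ 0.5 -0.1 -0.9] tcp [0.4881 0.2026 0.1338] op 0.246
tip stand x,y,z mm -85.9 -0.6 56.0 slope 40.1 gap 2.9 L 1.1 yawerr -0.32
lin cm [ 0.11 -0.    0.06] rot deg [ 0.1 -0.1 -0.2]

lin cm [-4.42  0.    0.07] rot deg [ 0.1 -0.1 -0.2]
```

View pics/s3c.png

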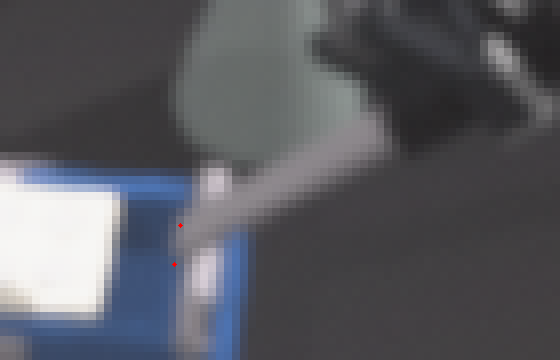

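The tip sits over the middle of the rod. Next I'll insert it along the bar axis.

```bash
python3 -m handwheel '[{"grip":1,"linear":[-0.4,0,0.05],"rotation":[0,0,0]},{"grip":1,"linear":[-1,0,0.05],"rotation":[0,0,0]},{"grip":1,"linear":[-1.6,0,0.05],"rotation":[0,0,0]},{"grip":1,"linear":[-2.2,0,0.05],"rotation":[0,0,0]},{"grip":1,"linear":[-2.7,0,0.05],"rotation":[0,0,0]},{"grip":1,"linear":[-2.7,0,0.05],"rotation":[0,0,0]}]'
python3 -c "
from chk import *
chk('s4',goal=(40,.045,.0024))
chk('d4','side',(240,170,70,60))"
```

```text
time_s: 8.4
eef_pos: [0.4917, 0.1821, 0.1154]
eef_rot: [-0.264, 0.601, 0.722, 0.218]
wrist_force: [-0.2, -0.1, -0.9]
opening: 0.246
q [-0.26  0.34  1.85  0.64  1.35 -0.71] F [-0.2 -0.1 -0.9] tcp [0.4917 0.1821 0.1154] op 0.246
tip stand x,y,z mm -65.1 -1.0 37.7 slope 40.0 gap 2.2 L 28.8 yawerr -0.35
lin cm [-1.62  0.04 -0.01] rot deg [ 0.  -0.  -0.3]
q [-0.26  0.34  1.85  0.64  1.35 -0.71] F [-0.2  0.3 -1.9] tcp [0.4916 0.1825 0.1158] op 0.248
tip stand x,y,z mm -65.5 -0.9 38.0 slope 40.1 gap 2.2 L 28.3 yawerr -0.33
```

View pics/s4c.png

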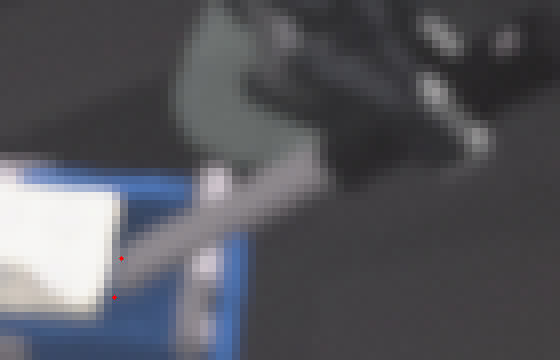

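View pics/d4c.png

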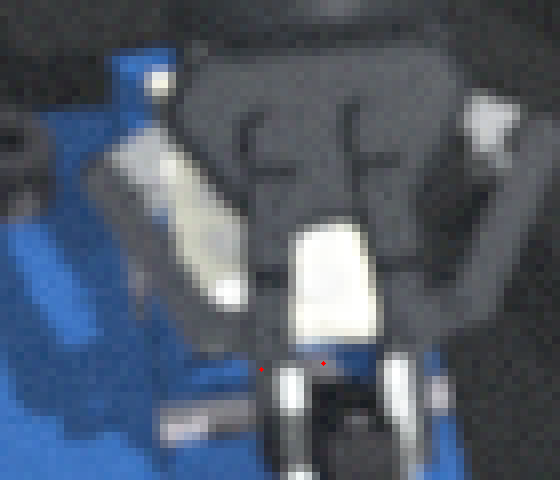

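```bash
python3 -m handwheel '[{"grip":1,"linear":[-0.4,0,0],"rotation":[0,0,0]},{"grip":1,"linear":[-0.8,0,0],"rotation":[0,0,0]},{"grip":1,"linear":[-1.2,0,0],"rotation":[0,0,0]},{"grip":1,"linear":[-1.6,0,0],"rotation":[0,0,0]},{"grip":1,"linear":[-1.6,0,0],"rotation":[0,0,0]}]'
python3 -c "
from chk import *
chk('s5',goal=(40,.045,.0024));o=status.get_obs()
for g in [(32,.045,.001),(20,.045,.0),(10,.045,-.000),(1,.045,-.0)]:
    p,r,t=barpose(*g);print(g);delta(p,r,o)
"
```

```text
time_s: 8.92
eef_pos: [0.4939, 0.1703, 0.1053]
eef_rot: [-0.264, 0.6, 0.723, 0.218]
wrist_force: [-0.2, 1.0, -1.7]
opening: 0.245
q [-0.28  0.36  1.84  0.63  1.35 -0.74] F [-0.2  1.  -1.7] tcp [0.4939 0.1703 0.1053] op 0.245
tip stand x,y,z mm -53.1 -0.9 27.6 slope 40.0 gap 2.2 L 44.4 yawerr -0.3
lin cm [-0.06  0.04 -0.01] rot deg [ 0.1 -0.  -0.2]
(32, 0.045, 0.001)
lin cm [-0.28  0.03  1.45] rot deg [ 0.  -8.1 -0.2]
(20, 0.045, 0.0)
lin cm [-0.93  0.03  3.43] rot deg [  0.  -20.1  -0.2]
(10, 0.045, -0.0)
lin cm [-1.75  0.03  4.88] rot deg [ -0.  -30.1  -0.2]
(1, 0.045, -0.0)
lin cm [-2.69  0.04  6.04] rot deg [ -0.  -39.1  -0.2]
```

View pics/s5c.png

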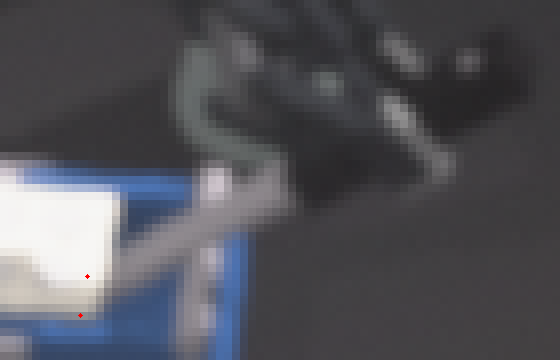

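The tile's end now hides the tip, so the blade is under it. No contact force. I'll start levering and watch the force.

```bash
python3 -m handwheel '[{"grip":1,"linear":[-0.05,0,0.4],"rotation":[0,-2,0]},{"grip":1,"linear":[-0.1,0,0.7],"rotation":[0,-4,0]},{"grip":1,"linear":[-0.2,0,1.1],"rotation":[0,-6,0]},{"grip":1,"linear":[-0.28,0,1.45],"rotation":[0,-8,0]},{"grip":1,"linear":[-0.42,0,1.95],"rotation":[0,-11,0]},{"grip":1,"linear":[-0.58,0,2.45],"rotation":[0,-14,0]},{"grip":1,"linear":[-0.58,0,2.45],"rotation":[0,-14,0]}]'
python3 -c "
from chk import *
chk('s6',goal=(26,.045,.000));o=status.get_obs()
for g in [(20,.045,.0),(14,.045,0),(7,.045,-.000),(0,.045,-.0)]:
    p,r,t=barpose(*g);print(g);delta(p,r,o)
"
```

```text
time_s: 9.55
eef_pos: [0.4911, 0.1831, 0.0833]
eef_rot: [-0.173, 0.622, 0.75, 0.143]
wrist_force: [1.1, -0.9, -3.9]
opening: 0.246
q [-0.14  0.3   1.87  0.47  1.17 -0.56] F [ 1.1 -0.9 -3.9] tcp [0.4911 0.1831 0.0833] op 0.246
tip stand x,y,z mm -50.8 -0.9 36.6 slope 25.9 gap 0.1 L 43.9 yawerr -0.1
lin cm [-0.11  0.07  0.  ] rot deg [-0.   0.1 -0.1]
(20, 0.045, 0.0)
lin cm [-0.24  0.07  1.02] rot deg [-0.1 -6.1 -0.1]
(14, 0.045, 0)
lin cm [-0.48  0.07  1.98] rot deg [ -0.1 -12.1  -0.1]
(7, 0.045, -0.0)
lin cm [-0.88  0.07  3.08] rot deg [ -0.1 -19.1  -0.1]
(0, 0.045, -0.0)
lin cm [-1.41  0.07  4.11] rot deg [ -0.1 -26.1  -0.1]
```

View pics/s6c.png

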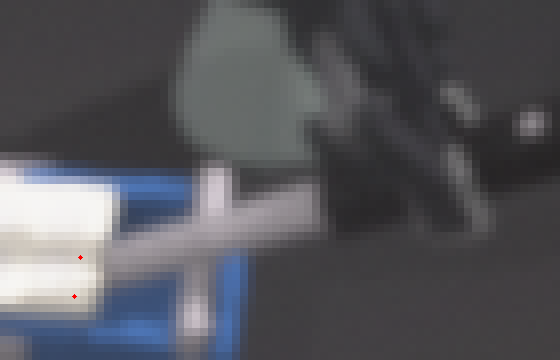

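```bash
python3 -m handwheel '[{"grip":1,"linear":[-0.15,0,0.35],"rotation":[0,-2,0]},{"grip":1,"linear":[-0.2,0,0.7],"rotation":[0,-4,0]},{"grip":1,"linear":[-0.25,0,1.02],"rotation":[0,-6,0]},{"grip":1,"linear":[-0.35,0,1.5],"rotation":[0,-9,0]},{"grip":1,"linear":[-0.48,0,1.98],"rotation":[0,-12,0]},{"grip":1,"linear":[-0.48,0,1.98],"rotation":[0,-12,0]}]'
python3 -c "
from chk import *
chk('s7',box=(215,190,100,50),k=7,goal=(14,.045,.000));o=status.get_obs()
for g in [(7,.045,-.000),(0,.045,-.0)]:
    p,r,t=barpose(*g);print(g);delta(p,r,o)
"
```

```text
time_s: 10.1
eef_pos: [0.4903, 0.1872, 0.0634]
eef_rot: [-0.095, 0.633, 0.764, 0.077]
wrist_force: [-0.1, 0.2, -2.4]
opening: 0.246
q [-0.01  0.29  1.88  0.28  1.04 -0.35] F [-0.1  0.2 -2.4] tcp [0.4903 0.1872 0.0634] op 0.246
tip stand x,y,z mm -48.2 -0.9 45.1 slope 14.0 gap -0.2 L 45.2 yawerr -0.12
lin cm [ 0.02  0.07 -0.02] rot deg [-0.1 -0.  -0.1]
(7, 0.045, -0.0)
lin cm [-0.15  0.07  1.15] rot deg [-0.1 -7.2 -0.1]
(0, 0.045, -0.0)
lin cm [-0.45  0.07  2.27] rot deg [ -0.1 -14.2  -0.1]
```

View pics/s7c.png

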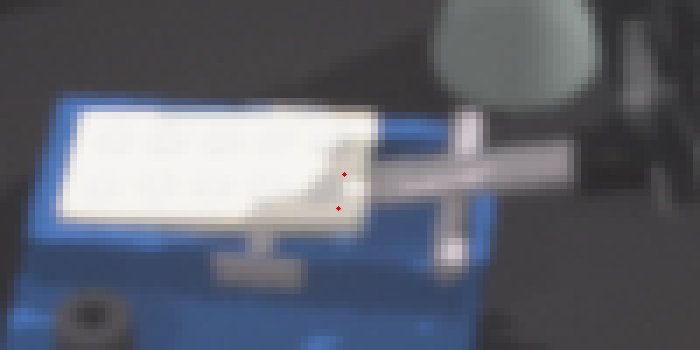

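The tile's prying end moved up by about 4 px, roughly 11 mm, so the lever is lifting it. I'll keep going to level.

```bash
python3 -m handwheel '[{"grip":1,"linear":[-0.05,0,0.4],"rotation":[0,-2.4,0]},{"grip":1,"linear":[-0.1,0,0.8],"rotation":[0,-4.8,0]},{"grip":1,"linear":[-0.15,0,1.15],"rotation":[0,-7.2,0]},{"grip":1,"linear":[-0.25,0,1.55],"rotation":[0,-9.5,0]},{"grip":1,"linear":[-0.35,0,1.9],"rotation":[0,-12,0]},{"grip":1,"linear":[-0.45,0,2.25],"rotation":[0,-14,0]},{"grip":1,"linear":[-0.45,0,2.25],"rotation":[0,-14,0]}]'
python3 -c "
from chk import *
chk('s8',box=(215,190,100,50),k=7,goal=(0,.045,.000));chk('d8','side',(225,165,100,70),6)
"
```

```text
time_s: 10.73
eef_pos: [0.49, 0.1874, 0.0399]
eef_rot: [-0.002, 0.638, 0.77, -0.001]
wrist_force: [0.2, -1.0, -3.1]
opening: 0.244
q [ 0.14  0.33  1.86  0.    0.95 -0.05] F [ 0.2 -1.  -3.1] tcp [0.49   0.1874 0.0399] op 0.244
tip stand x,y,z mm -48.1 -1.4 55.8 slope 0.1 gap -0.6 L 45.9 yawerr -0.16
lin cm [ 0.09  0.1  -0.05] rot deg [-0.2 -0.1 -0.2]
q [ 0.14  0.33  1.86  0.    0.95 -0.05] F [-0.3  0.2 -2.2] tcp [0.4902 0.1873 0.0402] op 0.244
tip stand x,y,z mm -48.0 -1.1 56.0 slope 0.2 gap -0.4 L 46.0 yawerr -0.16
```

View pics/s8c.png

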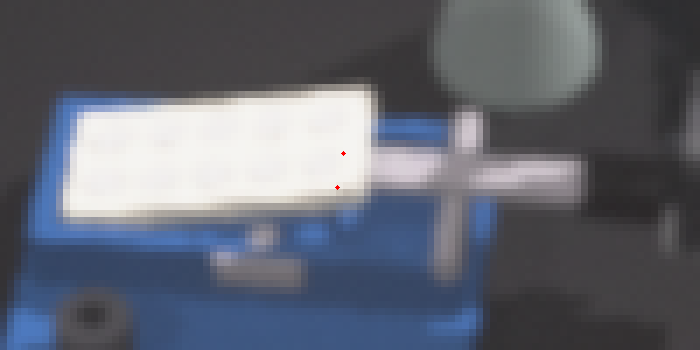

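View pics/d8c.png

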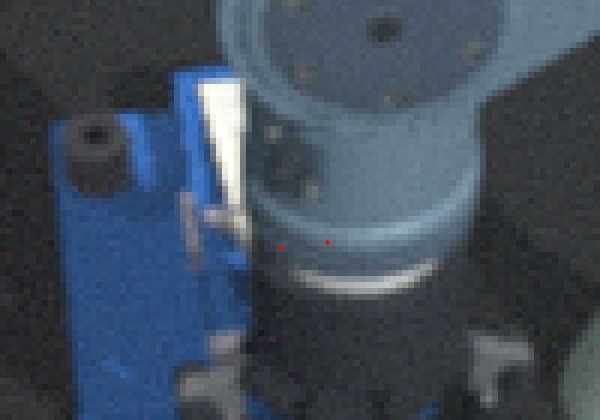

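The tile's end is clearly up, with the blade level. Now I'll ease back to 16° so the tile settles on the clips, and check before withdrawing.

```bash
python3 -c "
from chk import *
o=status.get_obs()
for g in [(5,.045,0),(10,.045,0),(16,.045,.0005)]:
    p,r,t=barpose(*g);print(g);delta(p,r,o)
"
```

```text
(5, 0.045, 0)
lin cm [ 0.15  0.05 -0.83] rot deg [-0.2  4.8 -0.2]
(10, 0.045, 0)
lin cm [ 0.11  0.05 -1.66] rot deg [-0.1  9.8 -0.2]
(16, 0.045, 0.0005)
lin cm [-0.05  0.05 -2.69] rot deg [-0.1 15.8 -0.2]
```

```bash
python3 -m handwheel '[{"grip":1,"linear":[0.1,0,-0.4],"rotation":[0,2.4,0]},{"grip":1,"linear":[0.1,0,-0.83],"rotation":[0,4.8,0]},{"grip":1,"linear":[0.1,0,-1.25],"rotation":[0,7.3,0]},{"grip":1,"linear":[0.1,0,-1.65],"rotation":[0,9.8,0]},{"grip":1,"linear":[0.03,0,-2.15],"rotation":[0,12.8,0]},{"grip":1,"linear":[0,0,-2.7],"rotation":[0,15.8,0]},{"grip":1,"linear":[0,0,-2.7],"rotation":[0,15.8,0]}]'
python3 -c "
from chk import *
chk('s9',box=(215,190,100,50),k=7,goal=(16,.045,.0005))
"
```

```text
time_s: 11.42
eef_pos: [0.4925, 0.1855, 0.0687]
eef_rot: [-0.107, 0.634, 0.761, 0.09]
wrist_force: [1.0, -1.2, -1.6]
opening: 0.248
q [-0.04  0.29  1.87  0.31  1.06 -0.38] F [ 1.  -1.2 -1.6] tcp [0.4925 0.1855 0.0687] op 0.248
tip stand x,y,z mm -46.8 0.2 45.6 slope 16.0 gap 2.2 L 46.0 yawerr -0.35
lin cm [ 0.1  -0.11  0.17] rot deg [ 0.2 -0.  -0.3]
```

View pics/s9c.png

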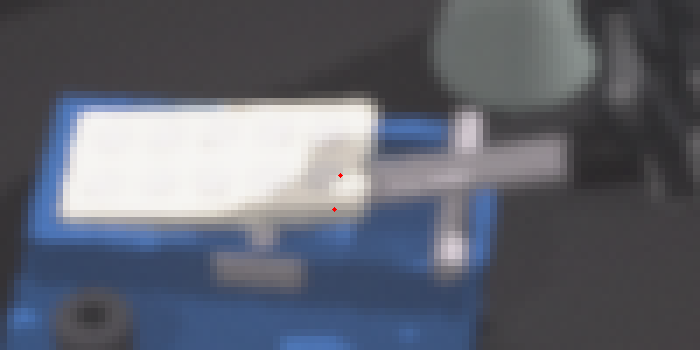

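```bash
python3 -c "
from chk import *
o=status.get_obs()
for g in [(24,.044,.001)]:
    p,r,t=barpose(*g);print(g,t);delta(p,r,o)
"
```

```text
(24, 0.044, 0.001) [0.51685602 0.05192043 0.03878227]
lin cm [ 0.18 -0.07 -1.28] rot deg [ 0.1  8.1 -0.4]
```

```bash
python3 -m handwheel '[{"grip":1,"linear":[0.1,-0.05,-0.4],"rotation":[0,2.7,0]},{"grip":1,"linear":[0.15,-0.05,-0.85],"rotation":[0,5.4,0]},{"grip":1,"linear":[0.18,-0.05,-1.28],"rotation":[0,8.1,0]},{"grip":1,"linear":[0.18,-0.05,-1.28],"rotation":[0,8.1,0]}]'
python3 -c "
from chk import *
chk('s10',box=(215,190,100,50),k=7,goal=(24,.044,.001))
"
```

```text
time_s: 11.8
eef_pos: [0.4913, 0.1845, 0.0805]
eef_rot: [-0.16, 0.625, 0.752, 0.132]
wrist_force: [-0.3, -0.3, -1.5]
opening: 0.243
q [-0.12  0.3   1.87  0.44  1.14 -0.52] F [-0.3 -0.3 -1.5] tcp [0.4913 0.1845 0.0805] op 0.243
tip stand x,y,z mm -50.6 -1.0 38.4 slope 24.0 gap 0.4 L 43.6 yawerr -0.31
lin cm [-0.04  0.03 -0.07] rot deg [ 0.1  0.  -0.3]
```

View pics/s10c.png

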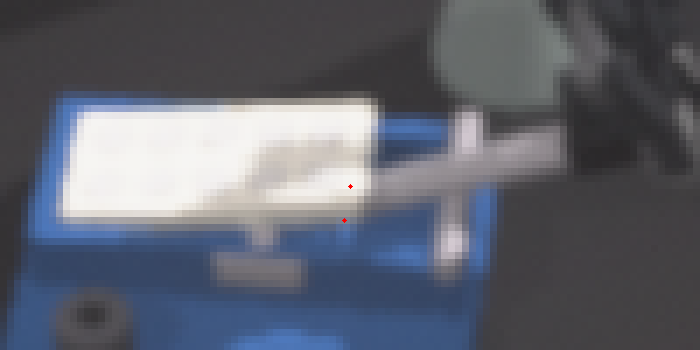

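The tile stayed put while the blade dropped away, so the clips hold it. I'll withdraw along the bar axis, then lift.

```bash
python3 -m handwheel '[{"grip":1,"linear":[0.6,0,-0.1],"rotation":[0,0,0]},{"grip":1,"linear":[1.4,0,-0.1],"rotation":[0,0,0]},{"grip":1,"linear":[2.4,0,-0.1],"rotation":[0,0,0]},{"grip":1,"linear":[3.6,0,-0.1],"rotation":[0,0,0]},{"grip":1,"linear":[4.8,0,-0.2],"rotation":[0,0,0]},{"grip":1,"linear":[6,0,-0.5],"rotation":[0,0,0]},{"grip":1,"linear":[7,0,-2],"rotation":[0,0,0]},{"grip":1,"linear":[7.5,0,-4.5],"rotation":[0,0,0]},{"grip":1,"linear":[7.5,0,-7],"rotation":[0,0,0]},{"grip":1,"linear":[7.5,0,-8.5],"rotation":[0,0,0]},{"grip":1,"linear":[7.5,0,-8.5],"rotation":[0,0,0]}]'
python3 -c "
from chk import *
chk('s11',box=(215,190,100,50),k=7)
delta(GP+[0,0,.16],Rdown(165.2));delta(GP+[0,0,.02],Rdown(165.2))
"
```

```text
time_s: 12.77
eef_pos: [0.4868, 0.2193, 0.1926]
eef_rot: [-0.157, 0.624, 0.753, 0.134]
wrist_force: [0.5, 0.6, -1.0]
opening: 0.245
q [-0.05  0.12  1.81  0.42  1.32 -0.37] F [ 0.5  0.6 -1. ] tcp [0.4868 0.2193 0.1926] op 0.245
tip stand x,y,z mm -85.5 1.7 150.8 slope 23.8 gap 89.0 L -33.8 yawerr -0.03
lin cm [13.01  2.1   6.71] rot deg [ 13.6 -21.2 -63.6]
lin cm [ 7.34  2.06 19.51] rot deg [ 13.6 -21.2 -63.6]
```

View pics/s11.png

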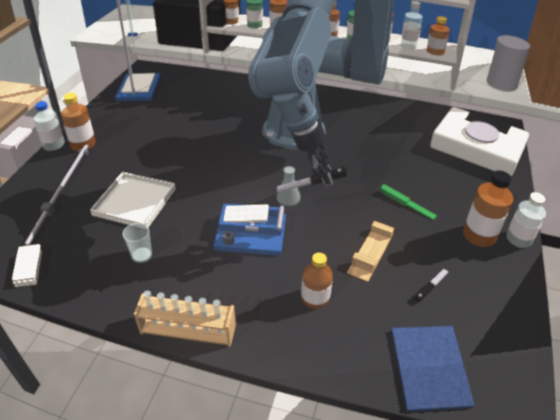

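```bash
python3 -m handwheel '[{"grip":1,"linear":[1.3,0.2,0.7],"rotation":[1.4,-2.1,-6.4]},{"grip":1,"linear":[2.6,0.4,1.3],"rotation":[2.7,-4.2,-12.7]},{"grip":1,"linear":[3.9,0.6,2],"rotation":[4.1,-6.4,-19.1]},{"grip":1,"linear":[5.2,0.8,2.7],"rotation":[5.4,-8.5,-25.4]},{"grip":1,"linear":[6.5,1,3.4],"rotation":[6.8,-10.6,-31.8]},{"grip":1,"linear":[7.8,1.3,4],"rotation":[8.2,-12.7,-38.2]},{"grip":1,"linear":[9.1,1.5,4.7],"rotation":[9.5,-14.8,-44.5]},{"grip":1,"linear":[10.4,1.7,5.4],"rotation":[10.9,-17,-50.9]},{"grip":1,"linear":[11.7,1.9,6],"rotation":[12.2,-19.1,-57.2]},{"grip":1,"linear":[13,2.1,6.7],"rotation":[13.6,-21.2,-63.6]},{"grip":1,"linear":[13,2.1,6.7],"rotation":[13.6,-21.2,-63.6]},{"grip":1,"linear":[13,2.1,6.7],"rotation":[13.6,-21.2,-63.6]}]'
python3 -c "
from chk import *
o=status.get_obs();shot('wrist','w7');shot('side','d7');shot('scene','s12')
delta(GP+[0,0,.16],Rdown(165.2));delta(GP+[0,0,.02],Rdown(165.2))
Rt=Rq(o['eef_rot']);tip=o['eef_pos']+Rt.apply([TCPX,0,TCPZ]);end=o['eef_pos']+Rt.apply([TCPX+.19,0,TCPZ])
for n,cc in (('d7','side'),('s12','scene')):
    c=info(cc);im=cv2.imread(f'pics/{n}.png');k=6
    m=((proj(c,tip)+proj(c,end))/2).astype(int);u0,v0=m-[60,45];g=cv2.resize(im[v0:v0+90,u0:u0+120],None,fx=k,fy=k,interpolation=3)
    for t in (tip,end):
        q=(proj(c,t)-[u0,v0]+.5)*k-.5;cv2.circle(g,tuple(int(a) for a in q),3,(0,0,255),-1);print(n,q,u0,v0)
    cv2.imwrite(f'pics/{n}c.png',g)
"
```

```text
time_s: 13.82
eef_pos: [0.476, 0.3678, 0.1782]
eef_rot: [-0.004, 0.128, 0.992, -0.001]
wrist_force: [-0.2, -0.3, -1.9]
opening: 0.245
lin cm [-0.12  0.16 -0.28] rot deg [-0.1 -0.3 -0.1]
lin cm [-0.2   0.18 13.72] rot deg [-0.1 -0.3 -0.1]
d7 [ 58.9762534  194.59343175] 205 234
d7 [671.56458425 356.23886844] 205 234
s12 [275.58230546 407.0450925 ] 319 154
s12 [449.63394222 148.65035609] 319 154
```

View pics/d7c.png

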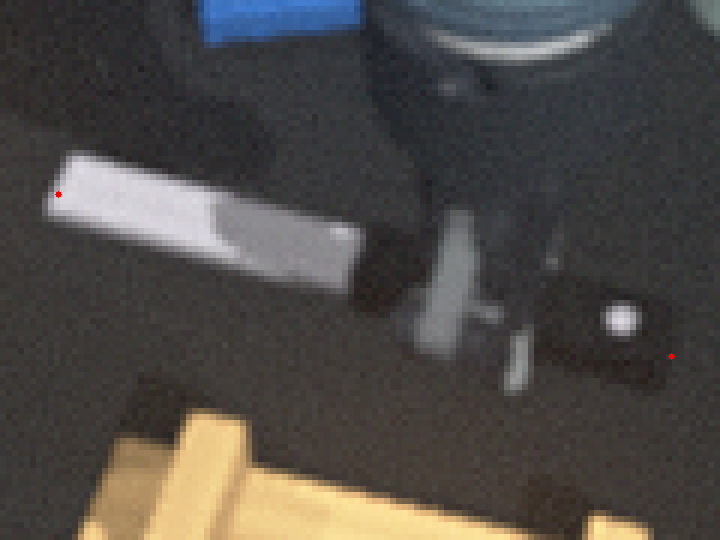

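View pics/s12c.png

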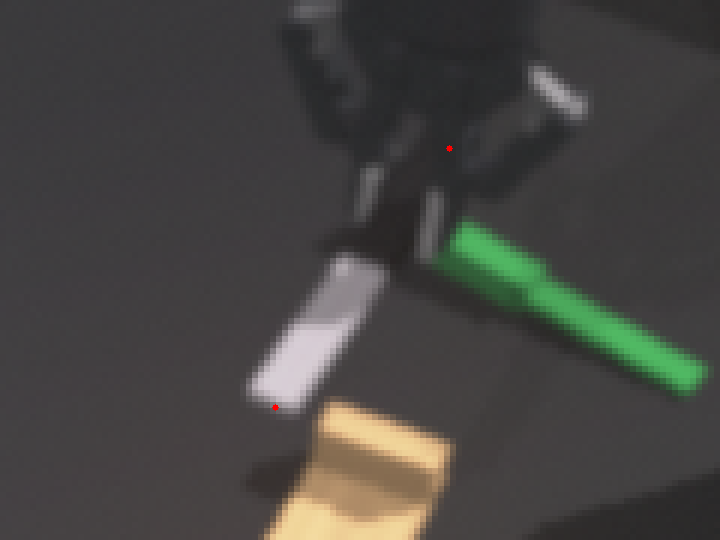

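View pics/w7.png

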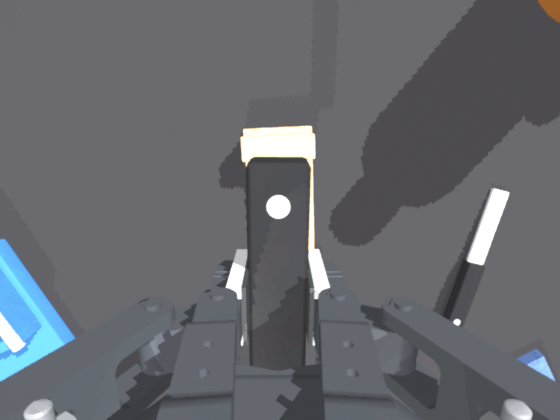

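The bar hasn't shifted in the grip: it sits at the same place in the wrist picture as before the prying. I'll lower it onto the rest.

```bash
python3 -m handwheel '[{"grip":1,"linear":[-0.15,0.1,3.5],"rotation":[0,0,0]},{"grip":1,"linear":[-0.15,0.1,7],"rotation":[0,0,0]},{"grip":1,"linear":[-0.15,0.1,10],"rotation":[0,0,0]},{"grip":1,"linear":[-0.15,0.1,12.5],"rotation":[0,0,0]},{"grip":1,"linear":[-0.15,0.1,13.7],"rotation":[0,0,0]},{"grip":1,"linear":[-0.15,0.1,13.7],"rotation":[0,0,0]},{"grip":1,"linear":[-0.15,0.1,13.7],"rotation":[0,0,0]}]'
python3 -c "
from chk import *
o=status.get_obs();print(o['wrist_force'],o['eef_pos'])
delta(GP,Rdown(165.2))
shot('side','d13');crop(cv2.imread('pics/d13.png'),205,290,325,360,6,'d13c')
"
```

```text
time_s: 14.55
eef_pos: [0.4798, 0.3665, 0.0432]
eef_rot: [-0.002, 0.129, 0.992, -0.0]
wrist_force: [-0.1, -0.3, -1.4]
opening: 0.244
[-0.06625913 -0.33181925 -1.43012434] [0.47977084 0.36646138 0.04320346]
lin cm [0.04 0.05 2.13] rot deg [-0.1 -0.3 -0.1]
```

View pics/d13c.png

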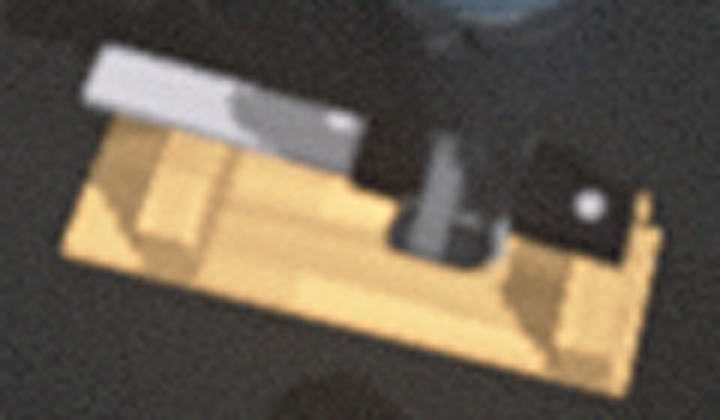

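```bash
python3 -m handwheel '[{"grip":1,"linear":[0,0,0.6],"rotation":[0,-0.2,0]},{"grip":1,"linear":[0,0,1.1],"rotation":[0,-0.3,0]},{"grip":1,"linear":[0,0,1.5],"rotation":[0,-0.3,0]},{"grip":1,"linear":[0,0,1.8],"rotation":[0,-0.3,0]},{"grip":1,"linear":[0,0,2.0],"rotation":[0,-0.3,0]},{"grip":1,"linear":[0,0,2.1],"rotation":[0,-0.3,0]},{"grip":1,"linear":[0,0,2.1],"rotation":[0,-0.3,0]}]'
```

```text
time_s: 15.18
eef_pos: [0.4791, 0.367, 0.0217]
eef_rot: [0.0, 0.128, 0.992, -0.001]
wrist_force: [0.5, -0.2, -1.7]
opening: 0.245
```

```bash
python3 -m handwheel '[{"grip":1,"linear":[0,0,0.1],"rotation":[0,0,0]},{"grip":1,"linear":[0,0,0.15],"rotation":[0,0,0]},{"grip":1,"linear":[0,0,0.15],"rotation":[0,0,0]}]'
```

```text
time_s: 15.43
eef_pos: [0.4794, 0.3672, 0.0213]
eef_rot: [0.001, 0.128, 0.992, -0.0]
wrist_force: [-2.7, -1.3, 4.6]
opening: 0.249
```

Contact with the rest: +4.6 N vertical. I'll open the jaws and back away.

```bash
python3 -m handwheel '[{"grip":2.6,"linear":[0,0,-0.05],"rotation":[0,0,0]},{"grip":4,"linear":[0,0,-0.05],"rotation":[0,0,0]},{"grip":6,"linear":[0,0,-0.05],"rotation":[0,0,0]},{"grip":6,"linear":[0,0,-0.05],"rotation":[0,0,0]},{"grip":6,"linear":[0,0,-0.5],"rotation":[0,0,0]},{"grip":6,"linear":[0,0,-2],"rotation":[0,0,0]},{"grip":6,"linear":[0,0,-5],"rotation":[0,0,0]},{"grip":7,"linear":[0,0,-9],"rotation":[0,0,0]},{"grip":8.5,"linear":[0,0,-13],"rotation":[0,0,0]},{"grip":8.5,"linear":[0,0,-17],"rotation":[0,0,0]},{"grip":8.5,"linear":[0,0,-21],"rotation":[0,0,0]},{"grip":8.5,"linear":[0,0,-23],"rotation":[0,0,0]}]'
python3 -c "
from h import *
shot('wrist','w8');shot('scene','s14')
delta([.514,.058,.25],Rdown(100.8))"
```

```text
time_s: 16.43
eef_pos: [0.4808, 0.3683, 0.2571]
eef_rot: [0.004, 0.128, 0.992, 0.002]
wrist_force: [0.8, 0.3, 0.6]
opening: 0.994
lin cm [-11.05 -29.22   0.62] rot deg [ 0.6  0.3 64.4]
```

View pics/w8.png

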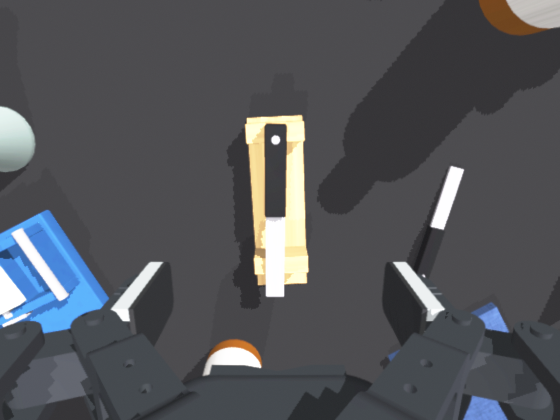

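The bar lies back on both blocks, the same as at the start. Next, two views of the propped tile.

```bash
python3 -m handwheel '[{"grip":8.5,"linear":[-1.1,-2.9,0],"rotation":[0,0,6.4]},{"grip":8.5,"linear":[-2.2,-5.8,0],"rotation":[0,0,12.9]},{"grip":8.5,"linear":[-3.3,-8.7,0],"rotation":[0,0,19.3]},{"grip":8.5,"linear":[-4.4,-11.6,0],"rotation":[0,0,25.8]},{"grip":8.5,"linear":[-5.5,-14.6,0],"rotation":[0,0,32.2]},{"grip":8.5,"linear":[-6.6,-17.5,0],"rotation":[0,0,38.6]},{"grip":8.5,"linear":[-7.7,-20.4,0],"rotation":[0,0,45]},{"grip":8.5,"linear":[-8.8,-23.3,0],"rotation":[0,0,51.5]},{"grip":8.5,"linear":[-9.9,-26.2,0],"rotation":[0,0,58]},{"grip":8.5,"linear":[-11,-29.2,0.6],"rotation":[0.6,0.3,64.4]},{"grip":8.5,"linear":[-11,-29.2,0.6],"rotation":[0.6,0.3,64.4]},{"grip":8.5,"linear":[-11,-29.2,0.6],"rotation":[0.6,0.3,64.4]}]'
python3 -c "
from h import *
shot('wrist','w9');print(status.get_obs()['eef_pos'])"
python3 -m handwheel '[{"grip":8.5,"linear":[0,2,0],"rotation":[0,0,0]},{"grip":8.5,"linear":[0,5,0],"rotation":[0,0,0]},{"grip":8.5,"linear":[0,7,0],"rotation":[0,0,0]},{"grip":8.5,"linear":[0,8,0],"rotation":[0,0,0]},{"grip":8.5,"linear":[0,8,0],"rotation":[0,0,0]}]'
python3 -c "
from h import *
shot('wrist','w10');print(status.get_obs()['eef_pos'])
a=cv2.imread('pics/w9.png')[110:310,220:350];b=cv2.imread('pics/w10.png')[110:310,130:260]
cv2.imwrite('pics/tz.png',cv2.resize(np.hstack([a,b]),None,fx=3,fy=3,interpolation=3))"
```

```text
time_s: 17.53
eef_pos: [0.5104, 0.0556, 0.2435]
eef_rot: [-0.004, 0.638, 0.77, -0.005]
wrist_force: [0.1, 0.1, -0.6]
opening: 0.993
[0.51041233 0.0567199  0.24382585]
time_s: 18.0
eef_pos: [0.5906, 0.0739, 0.2433]
eef_rot: [-0.003, 0.636, 0.772, -0.005]
wrist_force: [-0.7, -1.3, -0.7]
opening: 0.992
[0.58944786 0.0736189  0.24322452]
```

View pics/tz.png

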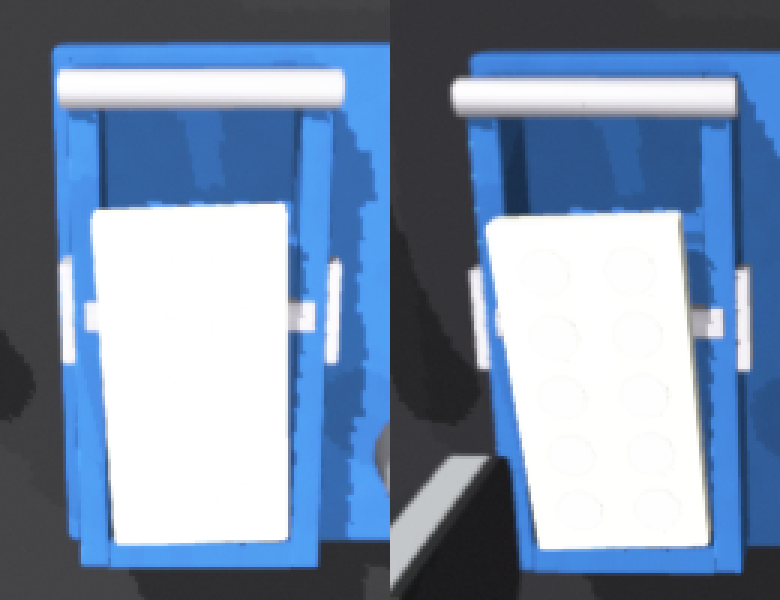

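Run:
```python
from h import *
_,a=load('wrist','w9');_,b=load('wrist','w10')
f=lambda u,v:((u+.5)/3-.5+220,(v+.5)/3-.5+110)
g=lambda u,v:((u-390+.5)/3-.5+130,(v+.5)/3-.5+110)
P={}
for n,p,q in [('TL',(92,211),(487,222)),('TR',(287,204),(681,212)),('BR',(289,541),(707,545)),('BL',(115,544),(539,549)),('rodL',(58,88),(453,97)),('rodR',(344,88),(737,97)),('rimL',(70,112),(470,122)),('rimR',(331,112),(734,122))]:
    x,r=tri((a,f(*p)),(b,g(*q)));P[n]=x
    v=x-ROD;print(n,np.round(x*1e3,1),np.round(r,1),'stand',round(v@sx*1e3-94,1),round(v@sy*1e3,1))
m=(P['TL']+P['TR'])/2;e=(P['BL']+P['BR'])/2;d=e-m
print('yaw',np.degrees(np.arctan2(d[1],d[0])),'tilt',np.degrees(np.arcsin(-d[2]/np.linalg.norm(d))),np.linalg.norm(d),np.linalg.norm(P['TL']-P['TR']),'raised end mid',m,'low',e)
```

```text
TL [483.4  52.5  62.6] [0.6 0.6] stand -56.8 -32.8
TR [542.1  66.1  59.9] [0. 0.] stand -59.2 27.4
BR [568.5 -48.9  55.9] [0.3 0.3] stand 58.8 31.8
BL [510.3 -65.2  50.3] [0.2 0.2] stand 63.9 -28.4
rodL [466.1  87.1  53.9] [0.2 0.2] stand -94.0 -43.3
rodR [552.6 103.6  52.1] [0.1 0.1] stand -94.0 44.8
rimL [470.5  79.7  49.1] [0.4 0.4] stand -85.9 -40.3
rimR [552.   94.5  40.9] [0.3 0.3] stand -85.2 42.5
yaw -77.09657000733752 tilt 3.912188433821386 0.11966826059833721 0.06034912197431736 raised end mid [0.51272483 0.05931897 0.06126135] low [ 0.53938549 -0.0570556   0.05309668]
```

Run:
```python
from h import *
c=cams.camera_info('wrist');C=dict(f=210/np.tan(np.radians(c['fovy']/2)),cx=c['cx'],cy=c['cy'],k=c['k1'],T=c['mount'])
for n,h in (('w1',42.4),('w5',24.9),('w7',10.4)):
    im=cv2.imread(f'pics/{n}.png');cv2.imwrite(f'pics/{n}f.png',cv2.resize(im[230:380,90:290],None,fx=3.5,fy=3.5,interpolation=3))
for h in (42.4,30,24.9,10.4):
  for z in (0,-5,-13):
    print(h,z,[proj(C,np.array([x,-h,z])/1e3).round(0).tolist() for x in (11,-11)])
```

```text
42.4 0 [[178.0, 244.0], [182.0, 290.0]]
42.4 -5 [[175.0, 248.0], [179.0, 295.0]]
42.4 -13 [[170.0, 256.0], [174.0, 305.0]]
30 0 [[207.0, 244.0], [210.0, 290.0]]
30 -5 [[205.0, 248.0], [208.0, 295.0]]
30 -13 [[201.0, 256.0], [204.0, 305.0]]
24.9 0 [[219.0, 244.0], [221.0, 290.0]]
24.9 -5 [[217.0, 248.0], [219.0, 295.0]]
24.9 -13 [[214.0, 256.0], [216.0, 305.0]]
10.4 0 [[253.0, 244.0], [253.0, 290.0]]
10.4 -5 [[252.0, 248.0], [253.0, 296.0]]
10.4 -13 [[250.0, 256.0], [251.0, 305.0]]
```

View pics/w5f.png

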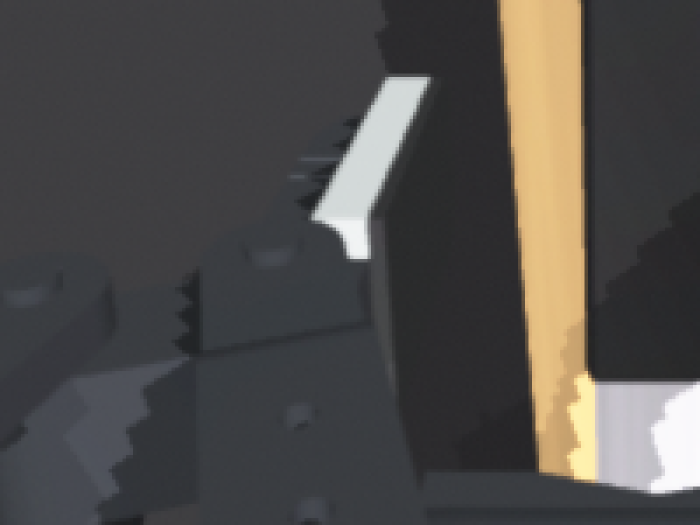

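View pics/w1f.png

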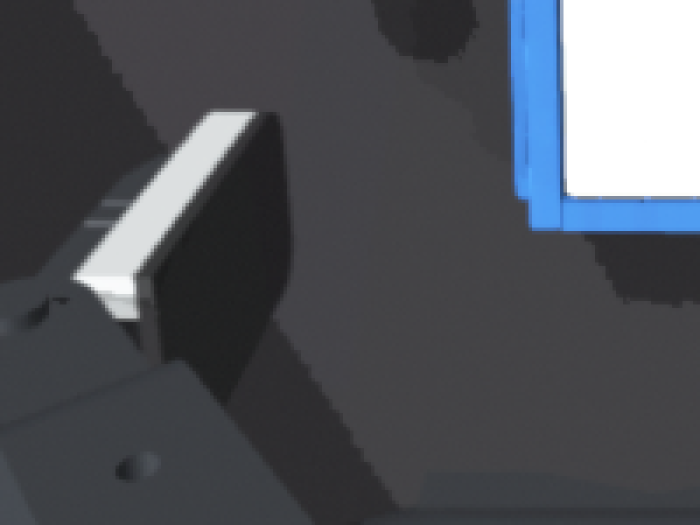

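```bash
cat >> h.py <<'E'
_y=np.radians(-77.1);_h=np.array([np.cos(_y),np.sin(_y),0]);_t6=np.radians(6)
TD=np.cos(_t6)*_h-np.sin(_t6)*uz;TN=np.sin(_t6)*_h+np.cos(_t6)*uz
TOP=np.array([.5127,.0593,.0623]);TG=TOP+.013*TD-.014*TN
RT=Rdown(102.9,6)
E
python3 - <<'E'
from h import *
print(TG)
delta(TG+.05*TN,RT);delta(TG,RT)
E
```

```text
[0.51525965 0.04812399 0.04701782]
lin cm [-1.58 -7.58 14.74] rot deg [-0.6  6.1 -1.9]
lin cm [-1.05 -7.54 19.71] rot deg [-0.6  6.1 -1.9]
```

```bash
python3 -m handwheel '[{"grip":8.5,"linear":[-0.5,-3,2],"rotation":[-0.3,3,-0.9]},{"grip":8.5,"linear":[-1.2,-6,5],"rotation":[-0.6,6.1,-1.9]},{"grip":8.5,"linear":[-1.6,-7.6,9],"rotation":[-0.6,6.1,-1.9]},{"grip":8.5,"linear":[-1.6,-7.6,12.5],"rotation":[-0.6,6.1,-1.9]},{"grip":8.5,"linear":[-1.6,-7.6,14.7],"rotation":[-0.6,6.1,-1.9]},{"grip":8.5,"linear":[-1.6,-7.6,14.7],"rotation":[-0.6,6.1,-1.9]},{"grip":8.5,"linear":[-1.6,-7.6,14.7],"rotation":[-0.6,6.1,-1.9]}]'
python3 - <<'E'
from h import *
shot('wrist','w11');delta(TG,RT)
E
```

```text
time_s: 18.63
eef_pos: [0.515, 0.0421, 0.0974]
eef_rot: [-0.041, 0.623, 0.78, 0.033]
wrist_force: [0.6, -0.5, 1.2]
opening: 0.996
lin cm [ 0.11 -0.02  5.24] rot deg [ 0.2  0.  -0.1]
```

View pics/w11.png

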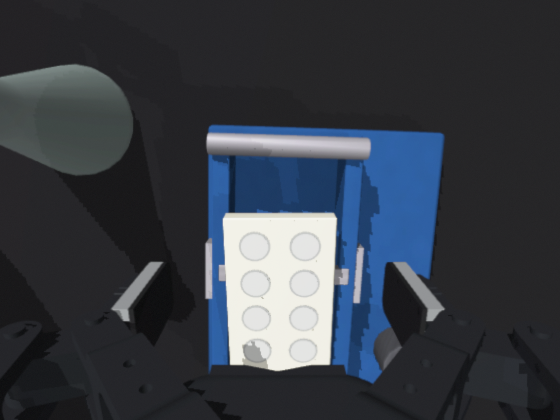

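Centred and aligned. I'll descend and watch the force.

```bash
python3 -m handwheel '[{"grip":8.5,"linear":[0.1,0,1.5],"rotation":[0.2,0,0]},{"grip":8.5,"linear":[0.1,0,3],"rotation":[0.2,0,0]},{"grip":8.3,"linear":[0.1,0,4.2],"rotation":[0.2,0,0]},{"grip":8,"linear":[0.1,0,5],"rotation":[0.2,0,0]},{"grip":7.5,"linear":[0.1,0,5.2],"rotation":[0.2,0,0]},{"grip":7.2,"linear":[0.1,0,5.2],"rotation":[0.2,0,0]},{"grip":7.2,"linear":[0.1,0,5.2],"rotation":[0.2,0,0]}]'
python3 - <<'E'
from h import *
shot('wrist','w12');o=status.get_obs();delta(TG,RT,o);print(o['q'].round(2))
im,c=shot('scene','s15');crop(im,215,180,315,250,7,'s15c')
E
```

```text
time_s: 19.27
eef_pos: [0.5158, 0.0475, 0.047]
eef_rot: [-0.041, 0.624, 0.78, 0.032]
wrist_force: [0.8, 0.6, 0.2]
opening: 0.84
lin cm [ 0.08 -0.05  0.02] rot deg [-0.   0.1 -0.2]
[-0.2   0.32  1.86  0.11  1.01 -0.48]
```

View pics/s15c.png

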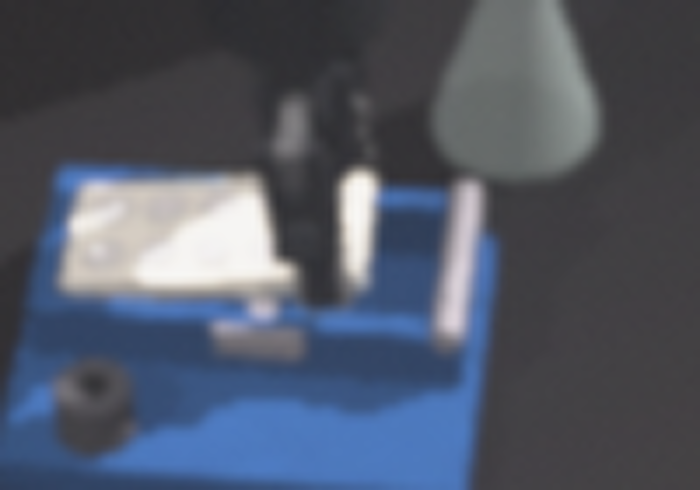

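View pics/w12.png

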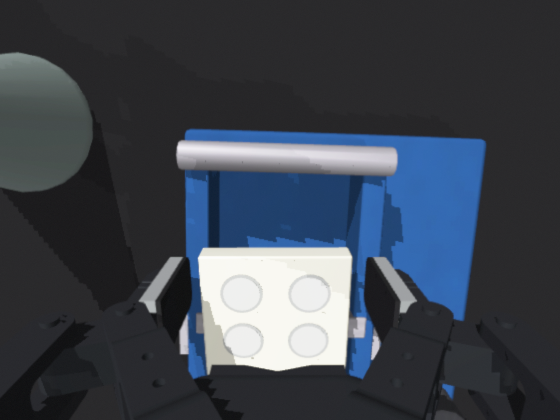

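The pads straddle the tile near its raised end with no contact force. Closing now.

```bash
python3 -m handwheel '[{"grip":6.8,"linear":[0,0,0],"rotation":[0,0,0]},{"grip":6.4,"linear":[0,0,0],"rotation":[0,0,0]},{"grip":6.1,"linear":[0,0,0],"rotation":[0,0,0]},{"grip":5.8,"linear":[0,0,0],"rotation":[0,0,0]},{"grip":5.5,"linear":[0,0,0],"rotation":[0,0,0]},{"grip":5,"linear":[0,0,0],"rotation":[0,0,0]},{"grip":4.5,"linear":[0,0,0],"rotation":[0,0,0]},{"grip":4.5,"linear":[0,0,0],"rotation":[0,0,0]}]'
python3 - <<'E'
from h import *
o=status.get_obs();print(o['eef_pos'],o['opening'],o['opening']*85,o['wrist_force'])
E
```

```text
time_s: 20.03
eef_pos: [0.5155, 0.0475, 0.0467]
eef_rot: [-0.041, 0.624, 0.78, 0.032]
wrist_force: [-1.5, -0.3, 4.8]
opening: 0.68
[0.51552208 0.04750006 0.04674312] 0.6804428589392214 57.83764300983382 [-1.46393858 -0.34817987  4.83241656]
```

```bash
python3 -m handwheel '[{"grip":4.5,"linear":[0.02,0,-0.2],"rotation":[0,0,0]},{"grip":4.5,"linear":[0.05,0,-0.5],"rotation":[0,0,0]},{"grip":4.5,"linear":[0.1,0,-1],"rotation":[0,0,0]},{"grip":4.5,"linear":[0.16,0,-1.5],"rotation":[0,0,0]},{"grip":4.5,"linear":[0.21,0,-2],"rotation":[0,0,0]},{"grip":4.5,"linear":[0.3,0,-2.8],"rotation":[0,0,0]},{"grip":4.5,"linear":[0.4,0,-3.8],"rotation":[0,0,0]},{"grip":4.5,"linear":[0.5,0,-5],"rotation":[0,0,0]},{"grip":4.5,"linear":[0.65,0,-6],"rotation":[0,0,0]},{"grip":4.5,"linear":[0.65,0,-6],"rotation":[0,0,0]}]'
python3 - <<'E'
from h import *
o=status.get_obs();print(o['eef_pos'],o['opening'],o['wrist_force'])
im,c=shot('scene','s16');crop(im,205,160,315,250,7,'s16c');shot('wrist','w13')
im,c=shot('side','d16');crop(im,205,150,325,250,6,'d16c')
E
```

```text
time_s: 20.87
eef_pos: [0.5172, 0.0476, 0.1097]
eef_rot: [-0.039, 0.624, 0.78, 0.033]
wrist_force: [0.9, -0.6, -0.4]
opening: 0.68
[0.51718531 0.04755798 0.10974282] 0.6797215147997009 [ 0.88360814 -0.57474689 -0.44205365]
```

View pics/s16c.png

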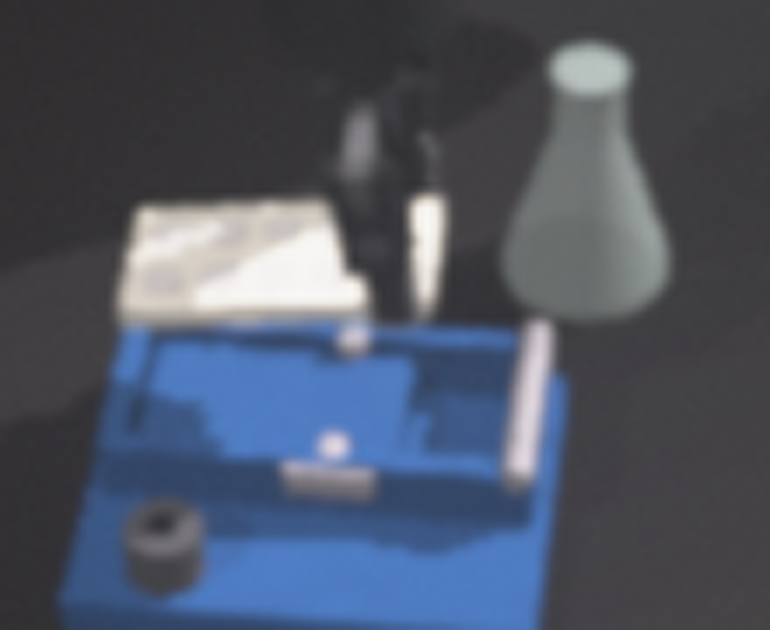

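View pics/w13.png

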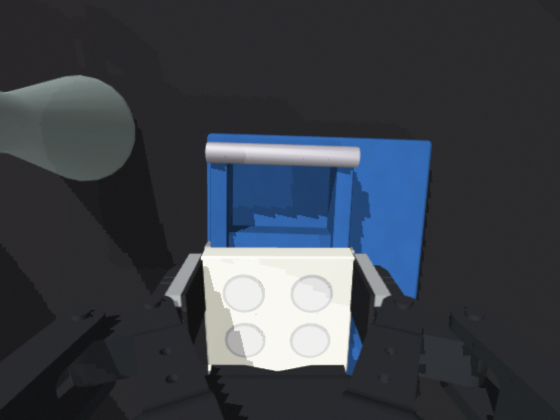

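View pics/d16c.png

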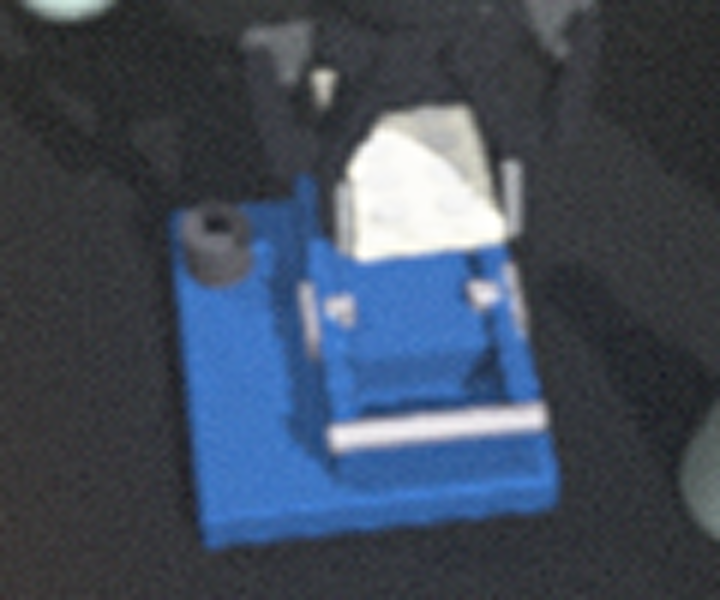

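The tile is free and clear of the stand, and still square in the pads. Next I'll raise it, level it and carry it over to the tray.

Run:
```python
from h import *
delta([.519,-.05,.20],Rdown(98,0));delta([.522,-.309,.20],Rdown(90,0))
```

```text
lin cm [ -8.61  -1.8  -10.26] rot deg [-0.3 -5.9  4.7]
lin cm [-33.8   -7.21 -12.88] rot deg [-0.7 -5.9 12.7]
```

```bash
python3 -m handwheel '[{"grip":4.5,"linear":[-0.3,0,-1.5],"rotation":[0,-0.5,0]},{"grip":4.5,"linear":[-1,0,-4],"rotation":[0,-1,1]},{"grip":4.5,"linear":[-2.5,-0.5,-6.5],"rotation":[-0.1,-2,1.5]},{"grip":4.5,"linear":[-5,-1,-8.7],"rotation":[-0.2,-3,2.5]},{"grip":4.5,"linear":[-8,-1.7,-10],"rotation":[-0.3,-4,3.5]},{"grip":4.5,"linear":[-11,-2.4,-10.5],"rotation":[-0.4,-5,5]},{"grip":4.5,"linear":[-14,-3,-10.8],"rotation":[-0.5,-5.9,6]},{"grip":4.5,"linear":[-17.5,-3.8,-11.2],"rotation":[-0.5,-5.9,7]},{"grip":4.5,"linear":[-21,-4.5,-11.5],"rotation":[-0.6,-5.9,8.5]},{"grip":4.5,"linear":[-24.5,-5.3,-11.9],"rotation":[-0.6,-5.9,10]},{"grip":4.5,"linear":[-28,-6,-12.3],"rotation":[-0.7,-5.9,11.5]},{"grip":4.5,"linear":[-31,-6.6,-12.6],"rotation":[-0.7,-5.9,12.7]}]'
python3 - <<'E'
from h import *
delta([.522,-.309,.20],Rdown(90,0));delta([.522,-.309,.08],Rdown(90,0))
E
```

```text
time_s: 22.02
eef_pos: [0.521, -0.2823, 0.1989]
eef_rot: [-0.001, 0.708, 0.706, -0.0]
wrist_force: [0.9, 0.5, -1.4]
opening: 0.684
lin cm [-2.67  0.1  -0.11] rot deg [-0.1 -0.1 -0.1]
lin cm [-2.68  0.13 11.89] rot deg [-0.1 -0.1 -0.1]
```

```bash
python3 -m handwheel '[{"grip":4.5,"linear":[-1.5,0,0],"rotation":[0,0,0]},{"grip":4.5,"linear":[-2.4,0.1,1.5],"rotation":[0,0,0]},{"grip":4.5,"linear":[-2.7,0.1,4],"rotation":[0,0,0]},{"grip":4.5,"linear":[-2.7,0.1,7],"rotation":[0,0,0]},{"grip":4.5,"linear":[-2.7,0.1,9.5],"rotation":[0,0,0]},{"grip":4.5,"linear":[-2.7,0.1,11],"rotation":[0,0,0]},{"grip":4.5,"linear":[-2.7,0.1,11.9],"rotation":[0,0,0]},{"grip":4.5,"linear":[-2.7,0.1,11.9],"rotation":[0,0,0]},{"grip":4.5,"linear":[-2.7,0.1,11.9],"rotation":[0,0,0]}]'
python3 - <<'E'
from h import *
o=status.get_obs();delta([.522,-.309,.08],Rdown(90,0),o)
im,c=shot('scene','s17');crop(im,75,145,205,245,6,'s17c')
im,c=shot('side','d17');crop(im,235,80,335,160,7,'d17c');shot('wrist','w14')
E
```

```text
time_s: 22.77
eef_pos: [0.5227, -0.3068, 0.0807]
eef_rot: [-0.001, 0.707, 0.707, -0.0]
wrist_force: [0.5, 0.1, -0.2]
opening: 0.684
lin cm [-0.22 -0.07  0.07] rot deg [-0.1 -0.1  0. ]
```

View pics/s17c.png

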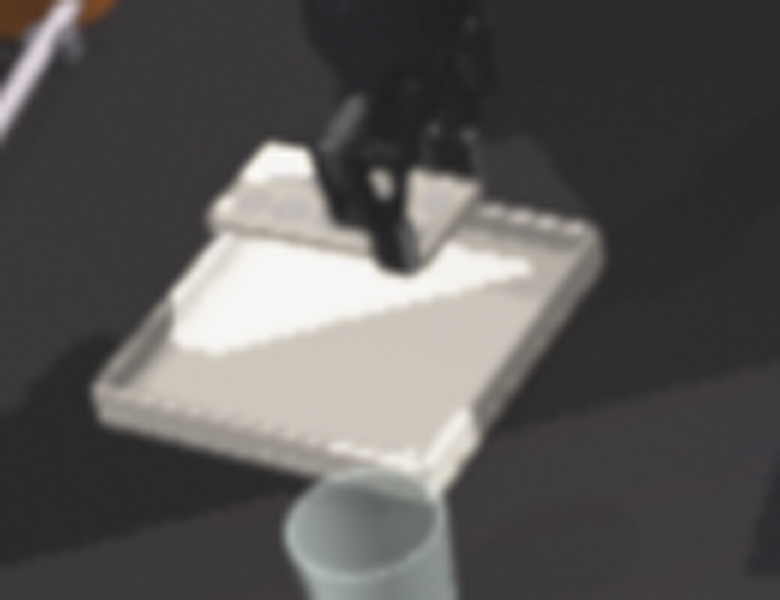

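View pics/d17c.png

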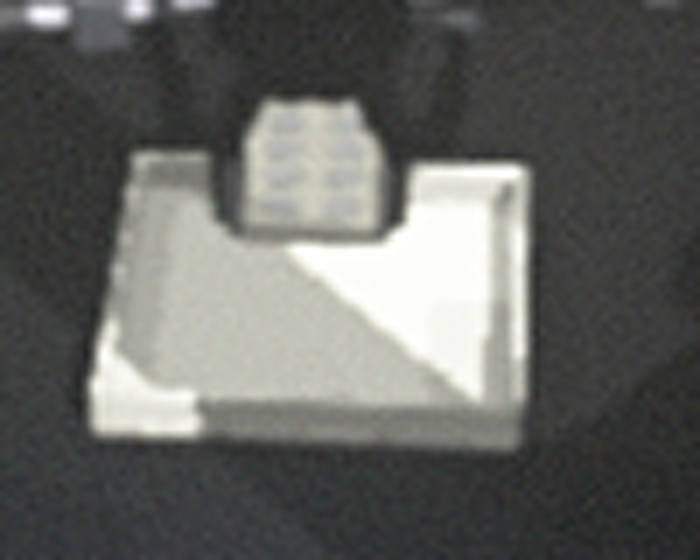

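View pics/w14.png

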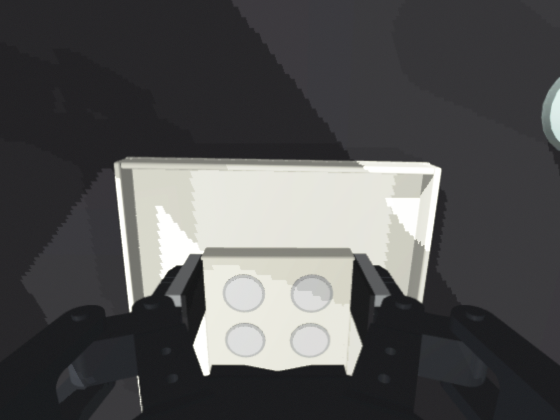

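Run:
```python
from h import *
A=info('scene');B=info('side');_,W=load('wrist','w14')
a=lambda u,v:((u+.5)/6-.5+75,(v+.5)/6-.5+145)
b=lambda u,v:((u+.5)/7-.5+235,(v+.5)/7-.5+80)
for n,p in (('near-x',(118,160)),('near+x',(438,166))): print(n,plane(W,p,.022).round(4))
def T(n,p,q):
    x,r=tri((A,p),(B,q));print(n,(x*1e3).round(1),np.round(r,1))
T('tray +x+y',a(432,465),b(92,400));T('tray -x+y',a(602,228),b(523,412))
print('left +x-y',plane(A,a(97,388),.022).round(3),plane(B,b(133,155),.022).round(3),'-x-y',plane(B,b(528,165),.022).round(3))
T('tile far +x',a(212,212),b(263,102));T('tile far -x',a(270,145),b(357,100))
T('tile near +x',a(415,257),b(243,228));T('tile near -x',a(482,185),b(385,228))
```

```text
near-x [ 0.4321 -0.2691  0.022 ]
near+x [ 0.6168 -0.2723  0.022 ]
tray +x+y [ 617.  -266.5   26. ] [1.6 1.6]
tray -x+y [ 427.2 -266.9   24.3] [0.2 0.2]
left +x-y [ 0.613 -0.459  0.022] [ 0.617 -0.463  0.022] -x-y [ 0.424 -0.464  0.022]
tile far +x [ 547.9 -412.    89.8] [4.3 4.3]
tile far -x [ 504.2 -401.4   99.9] [5.3 5.3]
tile near +x [ 551.4 -297.5   95.6] [0.7 0.7]
tile near -x [ 491.1 -292.9   97.7] [2.1 2.1]
```

Run:
```python
from h import *
A=info('scene');B=info('side')
for n,c,k,o,f in (('s17',A,6,(75,145),'s17c'),('d17',B,7,(235,80),'d17c')):
    g=cv2.imread(f'pics/{f}.png')
    for z,col in ((.0947,(0,0,255)),(.0867,(0,255,0)),(.1027,(255,0,0))):
        P=[(.5527,-.2938,.0947),(.4927,-.2938,.0947),(.4927,-.4138,z),(.5527,-.4138,z)]
        q=np.array([(proj(c,np.array(p))-o+.5)*k-.5 for p in P]).astype(np.int32)
        cv2.polylines(g,[q],True,col,1)
    cv2.imwrite(f'pics/{f}o.png',g)
a=cv2.imread('pics/s17co.png')[100:320,180:540];b=cv2.imread('pics/d17co.png')[60:280,180:460]
cv2.imwrite('pics/o17.png',np.hstack([a,b]))
```

```text
(no output)
```

View pics/o17.png

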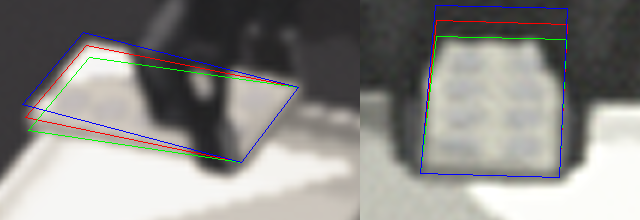

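The tile looks level within about 2 mm. The tray spans y -268 to -460 mm, so I'll shift 10 mm in -y and lower, stopping just above the floor.

```bash
python3 -m handwheel '[{"grip":4.5,"linear":[-0.5,0,1],"rotation":[0,0,0]},{"grip":4.5,"linear":[-1,0,2.5],"rotation":[0,0,0]},{"grip":4.5,"linear":[-1,0,4],"rotation":[0,0,0]},{"grip":4.5,"linear":[-1,0,5.5],"rotation":[0,0,0]},{"grip":4.5,"linear":[-1,0,6.5],"rotation":[0,0,0]},{"grip":4.5,"linear":[-1,0,7],"rotation":[0,0,0]},{"grip":4.5,"linear":[-1,0,7.2],"rotation":[0,0,0]},{"grip":4.5,"linear":[-1,0,7.2],"rotation":[0,0,0]}]'
python3 - <<'E'
from h import *
o=status.get_obs();print(o['eef_pos'],o['wrist_force'])
im,c=shot('side','d18');crop(im,235,80,335,160,7,'d18c')
im,c=shot('scene','s18');crop(im,75,145,205,245,6,'s18c')
E
```

```text
time_s: 23.58
eef_pos: [0.5226, -0.3173, 0.0088]
eef_rot: [-0.001, 0.707, 0.707, -0.0]
wrist_force: [-0.7, 0.3, -1.3]
opening: 0.681
[ 0.52262612 -0.31725648  0.00875197] [-0.65047685  0.26922286 -1.34139695]
```

View pics/s18c.png

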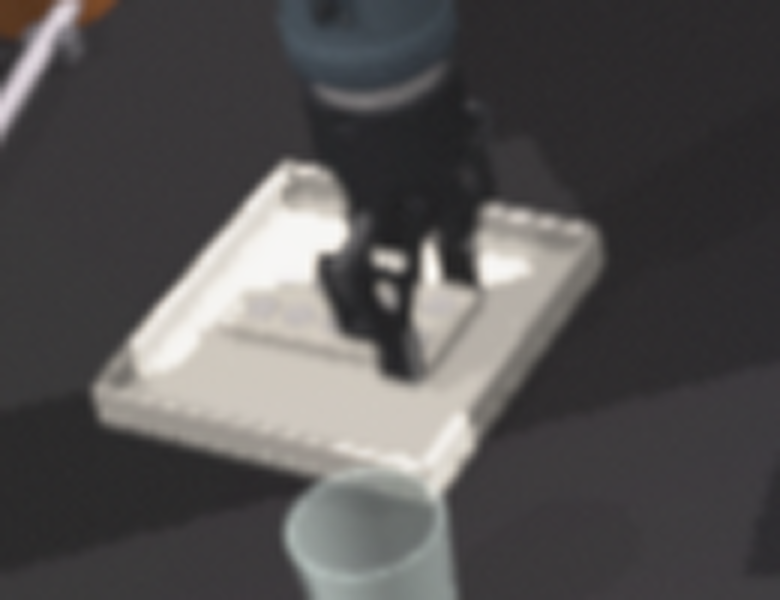

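View pics/d18c.png

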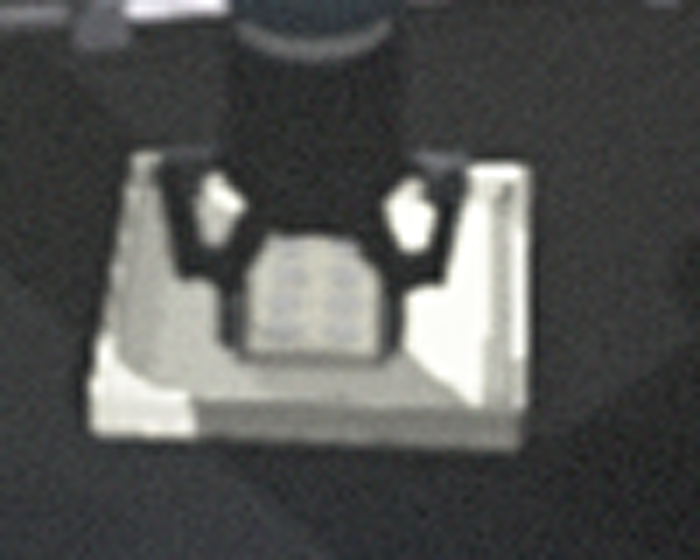

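Well inside the tray and level. I'll lower the last millimetres step by step, feeling for contact.

```bash
python3 -m handwheel '[{"grip":4.5,"linear":[0,0,0.15],"rotation":[0,0,0]},{"grip":4.5,"linear":[0,0,0.3],"rotation":[0,0,0]},{"grip":4.5,"linear":[0,0,0.45],"rotation":[0,0,0]},{"grip":4.5,"linear":[0,0,0.5],"rotation":[0,0,0]},{"grip":4.5,"linear":[0,0,0.5],"rotation":[0,0,0]}]'; python3 -m handwheel '[{"grip":4.5,"linear":[0,0,0.1],"rotation":[0,0,0]},{"grip":4.5,"linear":[0,0,0.15],"rotation":[0,0,0]},{"grip":4.5,"linear":[0,0,0.15],"rotation":[0,0,0]}]'
```

```text
time_s: 24.1
eef_pos: [0.5225, -0.317, 0.0037]
eef_rot: [-0.001, 0.707, 0.707, -0.0]
wrist_force: [-0.7, -0.5, -1.4]
opening: 0.684
time_s: 24.35
eef_pos: [0.5225, -0.3171, 0.0022]
eef_rot: [-0.001, 0.707, 0.707, -0.0]
wrist_force: [0.7, -0.6, -1.3]
opening: 0.682
```

```bash
python3 -m handwheel '[{"grip":4.5,"linear":[0,0,0.1],"rotation":[0,0,0]},{"grip":4.5,"linear":[0,0,0.1],"rotation":[0,0,0]},{"grip":4.5,"linear":[0,0,0.1],"rotation":[0,0,0]}]'; python3 -m handwheel '[{"grip":4.5,"linear":[0,0,0.1],"rotation":[0,0,0]},{"grip":4.5,"linear":[0,0,0.1],"rotation":[0,0,0]},{"grip":4.5,"linear":[0,0,0.1],"rotation":[0,0,0]}]'
```

```text
time_s: 24.6
eef_pos: [0.5225, -0.3171, 0.0013]
eef_rot: [-0.001, 0.707, 0.707, -0.0]
wrist_force: [-0.7, -0.8, -1.4]
opening: 0.681
time_s: 24.85
eef_pos: [0.5226, -0.3172, 0.0004]
eef_rot: [-0.0, 0.707, 0.707, -0.0]
wrist_force: [-0.2, -0.5, -0.6]
opening: 0.681
```

```bash
python3 -m handwheel '[{"grip":4.5,"linear":[0,0,0.05],"rotation":[0,0,0]},{"grip":4.5,"linear":[0,0,0.05],"rotation":[0,0,0]}]';python3 -m handwheel '[{"grip":4.5,"linear":[0,0,0.05],"rotation":[0,0,0]},{"grip":4.5,"linear":[0,0,0.05],"rotation":[0,0,0]}]'; python3 -c "
from h import *
o=status.get_obs();print(o['wrist_force'],o['torque'],o['eef_pos'])"
```

```text
time_s: 25.02
eef_pos: [0.5227, -0.3172, -0.0001]
eef_rot: [-0.0, 0.707, 0.707, -0.0]
wrist_force: [0.2, -0.4, 0.6]
opening: 0.678
time_s: 25.18
eef_pos: [0.5227, -0.3172, -0.0004]
eef_rot: [-0.0, 0.707, 0.707, -0.0]
wrist_force: [0.3, 1.3, 1.6]
opening: 0.679
[0.27071887 1.29416593 1.56646021] [ 0.02496068  0.12633557 -0.01912646] [ 5.22664430e-01 -3.17179420e-01 -4.12576747e-04]
```

```bash
python3 -m handwheel '[{"grip":4.5,"linear":[0,0,0.05],"rotation":[0,0,0]},{"grip":4.5,"linear":[0,0,0.05],"rotation":[0,0,0]}]'
python3 -c "
from h import *
im,c=shot('side','d19');crop(im,235,80,335,160,7,'d19c')
im,c=shot('scene','s19');crop(im,75,145,205,245,6,'s19c')"
```

```text
time_s: 25.35
eef_pos: [0.5227, -0.3172, -0.0005]
eef_rot: [-0.0, 0.707, 0.707, -0.0]
wrist_force: [-2.1, 2.0, 5.3]
opening: 0.681
```

View pics/s19c.png

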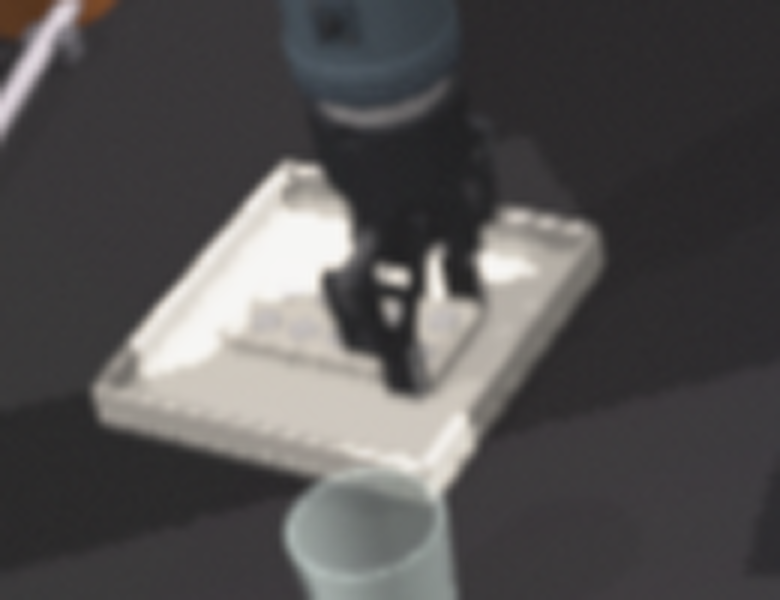

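Firm contact: 5 N, and z no longer drops. Releasing slowly, then rising.

```bash
python3 -m handwheel '[{"grip":5.8,"linear":[0,0,-0.05],"rotation":[0,0,0]},{"grip":6.1,"linear":[0,0,-0.05],"rotation":[0,0,0]},{"grip":6.5,"linear":[0,0,-0.05],"rotation":[0,0,0]},{"grip":7,"linear":[0,0,-0.05],"rotation":[0,0,0]},{"grip":7.6,"linear":[0,0,-0.05],"rotation":[0,0,0]},{"grip":7.6,"linear":[0,0,-0.1],"rotation":[0,0,0]},{"grip":7.6,"linear":[0,0,-0.8],"rotation":[0,0,0]},{"grip":7.6,"linear":[0,0,-2.5],"rotation":[0,0,0]},{"grip":7.6,"linear":[0,0,-5.5],"rotation":[0,0,0]},{"grip":7.6,"linear":[0,0,-9],"rotation":[0,0,0]},{"grip":8,"linear":[1,0,-13],"rotation":[0,0,0]},{"grip":8,"linear":[2,0,-17],"rotation":[0,0,0]}]'
python3 -m handwheel '[{"grip":8,"linear":[4,0,-4],"rotation":[0,0,0]},{"grip":8,"linear":[6,0,-6],"rotation":[0,0,0]},{"grip":8,"linear":[8,0,-6],"rotation":[0,0,0]},{"grip":8,"linear":[8,0,-6],"rotation":[0,0,0]},{"grip":8,"linear":[8,0,-6],"rotation":[0,0,0]}]'
python3 -c "
from h import *
shot('scene','s20');im,c=shot('side','d20');shot('wrist','w20');crop(im,235,80,335,160,7,'d20c')"
```

```text
time_s: 26.45
eef_pos: [0.5222, -0.2971, 0.1706]
eef_rot: [-0.001, 0.707, 0.707, -0.0]
wrist_force: [0.3, -1.2, 0.6]
opening: 0.936
time_s: 26.87
eef_pos: [0.523, -0.2165, 0.2299]
eef_rot: [0.0, 0.706, 0.708, -0.0]
wrist_force: [-0.1, -0.3, 0.2]
opening: 0.938
```

View pics/s20.png

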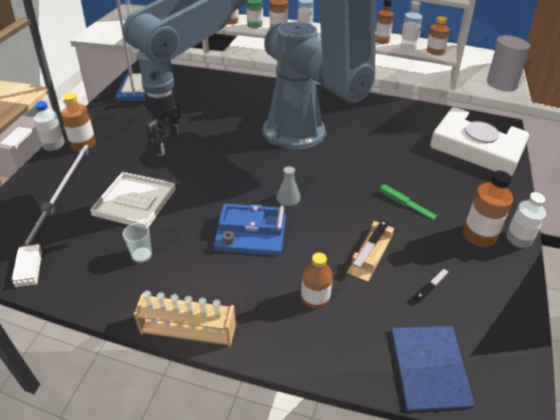

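View pics/d20.png

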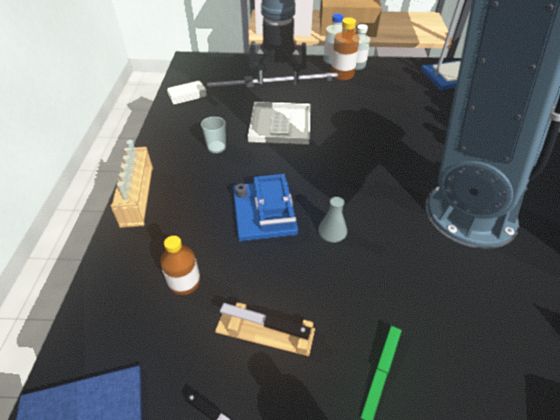

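View pics/w20.png

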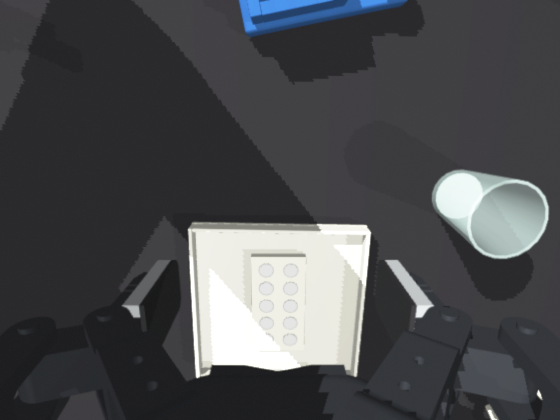

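The tile lies flat, wells up, in the tray; the bar is on its rest. I'll do one numeric check of the bystanders and the tile corners, then hand in.

Run:
```python
from h import *
for p,q,bx in (('scene0','s20',{'amber':(295,250,340,310),'beaker':(118,218,158,265),'flask':(272,163,306,207),'bar+rest':(345,215,400,282)}),('side0','d20',{'amber':(155,232,205,298),'beaker':(198,112,230,158),'flask':(315,192,352,245),'bar+rest':(210,298,320,358)})):
    a=cv2.cvtColor(cv2.imread(f'pics/{p}.png'),6).astype(np.float32);b=cv2.cvtColor(cv2.imread(f'pics/{q}.png'),6).astype(np.float32)
    for n,(x0,y0,x1,y1) in bx.items():
        s,r=cv2.phaseCorrelate(a[y0:y1,x0:x1],b[y0:y1,x0:x1],cv2.createHanningWindow((x1-x0,y1-y0),cv2.CV_32F));print(p,n,'shift px',np.round(s,2),round(r,2))
_,W=load('wrist','w20')
for n,p in (('a',(251,255)),('b',(306,255))): print(n,plane(W,p,.014).round(4))
print('tray wall',plane(W,(192,226),.022).round(3),plane(W,(369,229),.022).round(3))
print(status.get_obs()['time_s'])
```

```text
scene0 amber shift px [0.48 0.06] 0.97
scene0 beaker shift px [-0.01 -0.06] 0.98
scene0 flask shift px [0.  0.5] 0.89
scene0 bar+rest shift px [0.36 0.21] 0.99
side0 amber shift px [-0.12  0.03] 0.94
side0 beaker shift px [-0.08  0.2 ] 0.95
side0 flask shift px [-0.04  0.04] 0.9
side0 bar+rest shift px [-0.23  0.5 ] 0.98
a [ 0.4939 -0.3038  0.014 ]
b [ 0.5534 -0.3036  0.014 ]
tray wall [ 0.434 -0.268  0.022] [ 0.617 -0.271  0.022]
27.0167
```

```bash
python3 -c "
from bench import ctrl
print(ctrl.hand_in())"
```

```text
the job is handed in; nothing more can be done
None
```

The job is done and handed in at about 27 s on the robot's clock. I levered the tile's end up over the cross rod until the clips held it, and laid the bar back on its rest. Then I lifted the tile out and set it down in the white wash tray.

**Last checks:**
- **Tile:** it lies flat and wells up inside the tray. Its near end measures 59.5 mm wide on the plane where its top should be, and sits about 35 mm inside the tray's outer edge. It was lowered until it met the floor at about 5 N, then released.
- **Bar:** it rests on both blocks, within half a pixel of its starting place in both fixed views.
- **Bystanders:** the bottle, beaker and flask show shifts of at most half a pixel (about 1 mm), with no change that I could see.
- **Robot:** the arm stands clear, touching nothing.

**Weak or disagreeing checks:**
- **Prying force:** the wrist force showed no clear load while levering, so I judged the lift and the clips' hold from the pictures alone.
- **Blade position:** the blade looked 2 to 5 mm to one side of where I computed it, which did no harm.
- **Tile tilt:** two wrist views gave about 4 degrees for the propped tile, against 6 in the text. I used 6.

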